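Try the go gauge in a bearing bush

ROBOT

A 6-joint arm with a two-finger parallel gripper is mounted at the origin on the work surface. World frame = base frame: x ahead of the robot, y to its left, z up, the work surface at z = 0. Lengths are in m, angles in rad, forces in N, time in s.
With the tool pointing down it reaches from about 0.425 to 0.925 m from the base axis. Payload 12.5 kg.
Tool frame: the origin (TCP) lies midway between the tips of the shut fingers; the grasp point (between the pads) lies 19 mm behind it (bot.tcp_to_grasp is the distance from the TCP to the grasp point, in m); y points along the fingers, x is the direction in which the jaws open and shut, and the axes are right-handed (so a half turn about y gives the same grasp; the last joint's range is limited). The gripper opens to 85 mm and grips with 20 to 120 N. Pads are 22 mm wide; open, the fingers measure 114 mm over their backs; the gripper's body (76 mm by 85 mm) begins 54 mm behind the grasp point. The pads swing forward as they close: fully open they stand 13 mm farther back than shut.
Start: joints at [1.236, 0.491, 1.559, -0, 1.092, -0.106], TCP at [0.142, 0.609, 0.201] pointing down, gripper open.
Joint ranges: [-3.1, 3.1], [-0.84, 2.19], [0.05, 2.79], [-1.13, 4.28], [0.06, 2.93], [-2.69, 2.69]. Speed limits (rad/s): [2.22, 2.22, 2.79, 3.14, 3.14, 3.14].

INTERFACE

Orientations are given as a 3x3 rotation matrix whose columns are the frame's x, y, z axes.
In Python, from plant import bot gives the robot as it stands. The module is installed in compiled form; this text tells all that it offers.
- The arm moves only by the tool servo_tool, never from a script. Its argument "commands" is a list of rows, each a list of 7 numbers: the shift along the tool's x, y, z in mm, then the turn, a rotation vector about the tool's x, y, z in degrees, then the opening in per cent of the stroke, from 0 (shut) to 100 (fully open). A call has 1 to 12 rows; each row is the pose to reach, as a shift and turn from the pose commanded when the call began, along the tool's axes at that moment; what a row does not reach only later rows make up. A row lasts 1/12 s, in which the tool goes at most 41.7 mm and 7.16 degrees, less where a joint would pass 70% of its speed; a pose out of reach is approached as far as the arm can. A call with a gripper value outside its range is refused whole. The fingers move at their own pace and stop on an object; "squeeze" is the grip in N (left out, the last holds). Time passes only in rows, so rows that repeat a pose let the fingers close. It gives the time, the measured TCP pose, the force and the opening at its end, in the units of the state.
- bot.get_state(): the state, without advancing time (a new reading comes with each control period).
- bot.read_camera(name): name is "scene" or "top" or "wrist"; returns a dict with "color" (480x640x3 uint8, red, green, blue), "camera_matrix" (3x3 intrinsics, pixels), "view" (4x4, takes a point from world to camera coordinates); the wrist camera has in their place "hand_eye" (4x4, takes a point from camera to tool coordinates, whose origin is the TCP and whose axes are the tool frame's). Camera axes: x right, y up, looking along -z (the intrinsics and any distortion apply to the point x, -y, -z); pixel columns grow to the right and rows downward; lengths in m; the calibration is good to about 2 mm. A picture is of the moment at which its call begins: read the wrist's pose just before it. There is no depth.
- bot.hand_in(): hands the job in, once; it reports no verdict.
Trained networks look in the newest picture that a camera, given by its name, has taken for a name from the list of things; names that differ only in an ending like _2 or _b are one class to them, and where a whole thing is asked for, a point or a joint stands for the part that bears it (a point fixed in the world has none). Each returns a list of dicts, best first, with "score" (0 to 1); they miss things now and then, are a little off and sometimes report something else, mostly with a low value. They report only what shows in the picture. A call takes as long as a camera call. They do not tell look-alikes from the thing itself.
- bot.recognise(label, camera): "location" ([x, y, z] in m, in world coordinates, good to about 4 mm: the middle of the surface that is visible of it).
- bot.regions_of(label, camera): "mask" (480x640 bool, what is visible of it).
The state is a dict: "time": time; "qpos": joint angles; "joint_vel": joint speeds; "tau": joint torques, N m; "position": TCP position; "tcp_rot": TCP orientation; "wrist_force": force on the tool from outside, world axes, zero at the start; "wrist_torque": the same for the moment, N m; "grip_width": opening from 0.0 (shut) to 1.0 (fully open).
Only numpy, scipy, OpenCV 4.12 (cv2) and the standard library are available. Lean on these libraries where they do the work, as an engineer would, in place of code of your own. Each camera call takes 0.05 s, during which the arm holds its last target.

TASK

Check the brass bush of the bearing housing with the green-handled plug gauge: take it from the wooden stand, start it in the bore edge-first with the gauge plainly tilted (about 15 degrees), then straighten it and slide it gently fully home until its collar sits on the bush, and let go. The fit is tight and how far along the housing the bush sits is not measured, so feel for the edge of the bore and never force the gauge; leave the other gauges in the stand.

Things in the scene. Friction and masses are not known exactly. Their poses are not given: they have to be found in the camera images.
- go_center (a point): centre (half-way up) of the green-handled go gauge, loose, 0.2 kg, round, 92 mm tall over all, standing upright; its z axis points up along the gauge towards the handle. From the bottom: steel pin 20 mm diameter, 36 mm long (its foot has a 1 mm chamfer); steel collar 32 mm diameter, 6 mm thick; green handle 24 mm diameter, 50 mm long, to be gripped at 60 to 80 mm above the tip
- go_tip (a point): centre of the lower end face of the go gauge's pin, 46 mm below go_center
- nogo_center (a point): centre of the red-handled gauge (pin 22 mm, too thick for the bush), otherwise like the green one; to be left in the stand
- small_center (a point): centre of the blue-handled gauge (pin 17 mm), otherwise like the green one; to be left in the stand
- stand: fixed wooden block 200 x 62 x 44 mm, origin under its centre; three through holes of 24 mm, 65 mm apart along its x axis, the middle one at its centre. The gauges hang in them by their collars, tips 8 mm above the table; which gauge is in which hole varies. A gauge must be raised 40 mm to come out
- housing: fixed grey bearing housing, base plate 170 x 110 x 15 mm, origin under its centre, x along its 170 mm length, z up, with two side rails along x, 53 mm high. Between them a brass bush block 50 x 50 x 46 mm is held rigidly, its flat top face 61 mm above the origin. The brass is soft: more than 25 N between gauge and housing spoils it
- bore_mid (a point): the middle of the bore's possible places, at the height of the bush's top face, fixed to the housing (61 mm above its origin, same axes). The 21 mm bore is vertical, sharp-edged and goes through the 46 mm block; its centre is up to 14 mm either side of this point along x (not measured, find it by feel), 0 mm in y. Fully home, the collar rests on the face, the tip 36 mm below it
Not all that is in view belongs to the job. What is shaped like the part that bears go_center but white is not meant. What is shaped like the housing but purple is not meant.

How it is judged:
On the way:
1. the green gauge's lower end has entered the bore edge-first: the centre of its tip is below the bush's top face while the gauge leans more than 7 degrees (x of go_tip in the frame of housing between -0.03 and 0.03 m and y of go_tip in the frame of housing between -0.008 and 0.008 m and z of go_tip in the frame of housing below 0.061 m and angle between go_center's own z axis and vertical above 0.122 rad), for 0.1 s.
At the end, for the whole second after the job is handed in: the green gauge stands upright (within 2.3 degrees) in the bore of the brass bush, its collar down on the top face to within 1.5 mm (tip at most 26.5 mm above the housing's origin, within 17 mm of it in the housing's x and 3 mm in its y), at rest and released (x of go_tip in the frame of housing between -0.017 and 0.017 m and y of go_tip in the frame of housing between -0.003 and 0.003 m and z of go_tip in the frame of housing below 0.0265 m and angle between go_center's own z axis and vertical below 0.04 rad and linear speed of go below 0.01 m/s); the robot touches nothing.
It fails at once if the green gauge was pressed against the housing or bush with more than 25 N (contact force between go and housing above 25 N).
It fails at once if another gauge was moved by more than 15 mm (distance of any of nogo_center, small_center from where it was at the start of the episode above 0.015 m).
It also fails if it takes over 67 s, if anything falls off the work surface, if the arm or the gripper's body presses on something with over 40 N, if the wrist force passes 120 N, or if a joint passes its speed limit or range.

## Working session

There is one attempt and no reset: what is moved stays moved. The work goes in short steps, Python scripts to look and compute and a tool call to move; the robot and the scene stay as the last step left them, time stands still between calls to the robot, and variables do not carry over. Pictures are saved under pics/ and viewed, and the job is handed in when it is done.

Besides the shell and the picture viewer there is one more tool, called after "Emit:" as a command line: name --pt "numbers of a row" for each row, then --argument value for the rest. servo_tool: Moves the arm, as the interface text tells. Its arguments: {"type":"object","properties":{"commands":{"type":"array","items":{"type":"array","items":{"type":"number"}}},"squeeze":{"type":"number"}},"required":["commands"]}

```bash
mkdir -p pics && ls
python3 - <<'E'
from plant import bot
import cv2
s=bot.get_state();print({k:(v if not hasattr(v,'round') else v.round(3) if hasattr(v,'shape') else round(v,3)) for k,v in s.items()}, bot.tcp_to_grasp)
for n in ("scene","top"):
    c=bot.read_camera(n);cv2.imwrite(f"pics/{n}0.png",c["color"][:,:,::-1]);print(n,c["camera_matrix"],c["view"])
    for l in ("go_center","nogo_center","small_center","stand","housing","bore_mid","go_tip"):
        try: print(l,[(r["score"],r["location"]) for r in bot.recognise(l,n)])
        except Exception as e: print(l,e)
E
```

```text
pics
{'time': 0.0, 'qpos': array([ 1.236,  0.492,  1.559,  0.   ,  1.092, -0.106]), 'joint_vel': array([ 0.001,  0.   , -0.001,  0.001,  0.002, -0.001]), 'tau': array([-1.0000e-03, -6.1845e+01, -2.6159e+01, -0.0000e+00,  4.0000e-03,
        0.0000e+00]), 'position': array([0.142, 0.608, 0.201]), 'tcp_rot': array([[ 0.227, -0.   , -0.974],
       [ 0.974, -0.001,  0.227],
       [-0.001, -1.   ,  0.   ]]), 'wrist_force': array([-0.432,  0.638,  0.13 ]), 'wrist_torque': array([-0.035, -0.009, -0.001]), 'grip_width': 1.0024285935858936} 0.0187
scene [[482.32818562   0.         318.22168244]
 [  0.         482.32818562 235.45932414]
 [  0.           0.           1.        ]] [[-0.1898951   0.98180165 -0.0023171   0.10783544]
 [-0.72035217 -0.13772251  0.67979795  0.281389  ]
 [ 0.66710763  0.13075943  0.73339578 -1.30518852]
 [ 0.          0.          0.          1.        ]]
go_center [(0.65, [0.4236, 0.2039, 0.0531]), (0.59, [0.5215, 0.155, 0.0789])]
nogo_center [(0.82, [0.589, 0.1699, 0.0753])]
small_center [(0.79, [0.6461, 0.1801, 0.0801])]
stand [(0.7, [0.6165, 0.1679, 0.0434])]
hou
[... 304 characters left out ...]
       1.        ]] [[ 1.93329998e-02 -9.99537289e-01 -2.34828230e-02  9.71093608e-05]
 [ 9.92120984e-01  1.62711110e-02  1.24222398e-01 -4.60542472e-01]
 [-1.23782828e-01 -2.56993930e-02  9.91976488e-01 -1.01860900e+00]
 [ 0.00000000e+00  0.00000000e+00  0.00000000e+00  1.00000000e+00]]
go_center [(0.68, [0.5135, 0.1549, 0.0935]), (0.62, [0.4112, 0.1954, 0.0847])]
nogo_center [(0.62, [0.5738, 0.1673, 0.0879])]
small_center [(0.56, [0.6368, 0.1843, 0.0872])]
stand [(0.64, [0.5642, 0.1647, 0.0436])]
housing [(0.61, [0.4841, -0.1228, 0.0418])]
bore_mid [(0.87, [0.4879, -0.1243, 0.041]), (0.56, [0.276, -0.2494, 0.0403])]
go_tip [(0.73, [0.5062, 0.1477, 0.0961]), (0.57, [0.4087, 0.1969, 0.086])]
```

View pics/scene0.png

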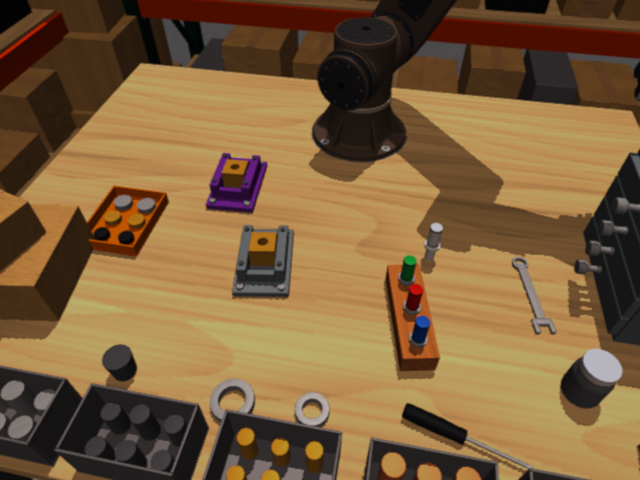

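View pics/top0.png

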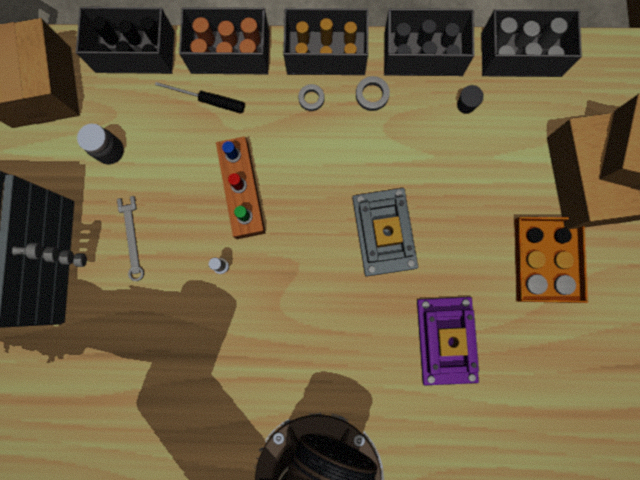

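Run:
```python
import cv2,numpy as np
s=cv2.imread("pics/scene0.png");t=cv2.imread("pics/top0.png")
def cr(i,x,y,w,h,k=6): return cv2.resize(i[y:y+h,x:x+w],None,fx=k,fy=k,interpolation=cv2.INTER_CUBIC)
a=np.hstack([cr(t,345,180,80,100,5),cr(s,225,215,80,100,5)])
cv2.imwrite("pics/c_house.png",a)
b=np.hstack([cr(t,200,130,80,150,4)[:600],cr(s,375,215,80,150,4)])
cv2.imwrite("pics/c_stand.png",b)
```

```text
(no output)
```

View pics/c_house.png

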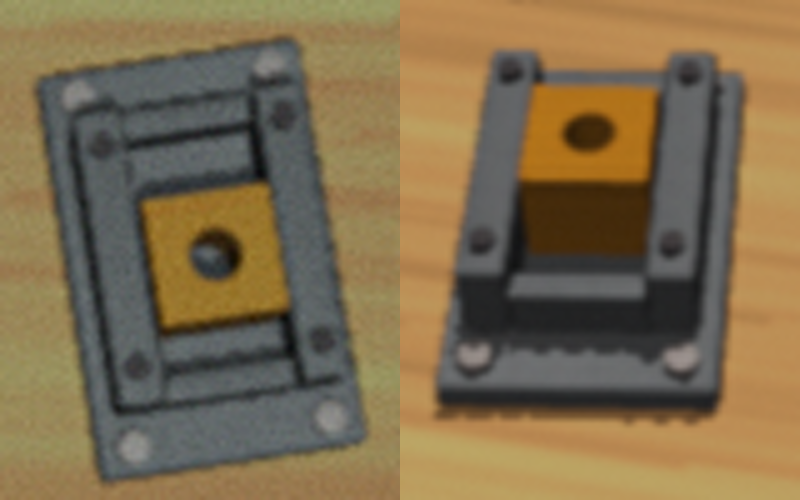

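View pics/c_stand.png

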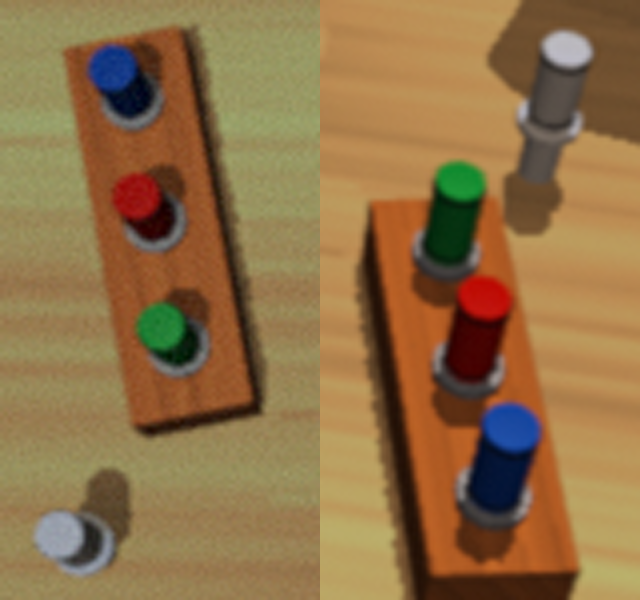

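```bash
cat > h.py <<'E'
import numpy as np
T=dict(K=np.array([[518.15687494,0,318.09153498],[0,518.15687494,244.67784096],[0,0,1]]),
V=np.array([[1.93329998e-02,-9.99537289e-01,-2.34828230e-02,9.71093608e-05],[9.92120984e-01,1.62711110e-02,1.24222398e-01,-4.60542472e-01],[-1.23782828e-01,-2.56993930e-02,9.91976488e-01,-1.01860900e+00],[0,0,0,1]]))
S=dict(K=np.array([[482.32818562,0,318.22168244],[0,482.32818562,235.45932414],[0,0,1]]),
V=np.array([[-0.1898951,0.98180165,-0.0023171,0.10783544],[-0.72035217,-0.13772251,0.67979795,0.281389],[0.66710763,0.13075943,0.73339578,-1.30518852],[0,0,0,1]]))
def ray(c,p):
    R=c['V'][:3,:3];t=c['V'][:3,3];K=c['K']
    d=np.array([(p[0]-K[0,2])/K[0,0],-(p[1]-K[1,2])/K[1,1],-1.])
    return -R.T@t,R.T@d
def atz(c,p,z):
    o,d=ray(c,p);return o+d*(z-o[2])/d[2]
def proj(c,P):
    P=np.atleast_2d(P);q=P@c['V'][:3,:3].T+c['V'][:3,3]
    return np.c_[c['K'][0,0]*q[:,0]/-q[:,2]+c['K'][0,2],c['K'][1,1]*-q[:,1]/-q[:,2]+c['K'][1,2]]
def tri(p,q):
    A=[];b=[]
    for c,x in((T,p),(S,q)):
        o,d=ray(c,x);d=d/np.linalg.norm(d);M=np.eye(3)-np.outer(d,d);A.append(M);b.append(M@o)
    A=np.vstack(A);b=np.hstack(b);x=np.linalg.lstsq(A,b,rcond=None)[0];return x,np.linalg.norm(A@x-b)
E
python3 - <<'E'
from h import *
import cv2
t=cv2.imread("pics/top0.png");s=cv2.imread("pics/scene0.png")
def cen(img,f,box):
    x,y,w,h=box;c=img[y:y+h,x:x+w].astype(float);m=f(c[...,2],c[...,1],c[...,0]);n,l,st,ce=cv2.connectedComponentsWithStats(m.astype(np.uint8))
    k=1+np.argmax(st[1:,4]);return ce[k]+[x,y],st[k,4]
gt=lambda r,g,b:(g>115)&(r<90)&(b<110)
rt=lambda r,g,b:(r>160)&(g<70)&(b<70)
bt=lambda r,g,b:(b>140)&(r<80)
for nm,f in(("g",gt),("r",rt),("b",bt)):
    a=cen(t,f,(205,130,70,110));b=cen(s,f,(375,240,80,110));print(nm,a,b,atz(T,a[0],.1),atz(S,b[0],.1),tri(a[0],b[0]))
# bush & bore
pt=lambda x,y:(345+(x-2)/5,180+(y-2)/5)
ps=lambda x,y:(225+(x-402)/5,215+(y-2)/5)
print("bore",atz(T,pt(216,253),.061),atz(S,ps(588,132),.061),tri(pt(216,253),ps(588,132)))
ct=[(141,201),(270,183),(288,312),(163,331)]
cs=[(522,181),(650,181),(658,87),(535,86)]
for p,q,c,f in((T,ct,pt,0),(S,cs,ps,0)):
    X=np.array([atz(p,c(*k),.061) for k in q]);print(X.round(4),X.mean(0),[np.linalg.norm(X[i]-X[i-1]).round(4) for i in range(4)])
bt_=[(40,82),(295,40),(365,437),(103,480)]
X=np.array([atz(T,pt(*k),.015) for k in bt_]);print(X.round(4),X.mean(0),[np.linalg.norm(X[i]-X[i-1]).round(4) for i in range(4)])
d=X[1]-X[2]+X[0]-X[3];print(np.degrees(np.arctan2(d[1],d[0])))
E
```

```text
g (array([239.61904762, 211.11904762]), np.int32(84)) (array([409.84705882, 259.72941176]), np.int32(85)) [0.51353303 0.15722916 0.1       ] [0.51539505 0.157912   0.1       ] (array([0.51386314, 0.15781362, 0.09816913]), np.float64(0.00035194232680417123))Traceback (most recent call last):
  File "<stdin>", line 11, in <module>
  File "<stdin>", line 6, in cen
    return _wrapfunc(a, 'argmax', axis=axis, out=out, **kwds)
    return bound(*args, **kwds)
ValueError: attempt to get argmax of an empty sequence
```

Run:
```python
from h import *
import cv2
t=cv2.imread("pics/top0.png");s=cv2.imread("pics/scene0.png")
print(t[180,234],t[148,228],s[289,416],s[322,422])
def cen(img,f,box):
    x,y,w,h=box;c=img[y:y+h,x:x+w].astype(float);m=f(c[...,2],c[...,1],c[...,0]);n,l,st,ce=cv2.connectedComponentsWithStats(m.astype(np.uint8))
    k=1+np.argmax(st[1:,4]);return ce[k]+[x,y],st[k,4]
rt=lambda r,g,b:(r>150)&(g<80)&(b<80)&(r-g>110)&(abs(g-b)<25)
bt=lambda r,g,b:(b>120)&(r<90)
for nm,f in(("r",rt),("b",bt)):
    a=cen(t,f,(218,135,30,90));b=cen(s,f,(375,240,80,110));print(nm,a,b,atz(T,a[0],.1),atz(S,b[0],.1),tri(a[0],b[0]))
pt=lambda x,y:(345+(x-2)/5,180+(y-2)/5)
ps=lambda x,y:(225+(x-402)/5,215+(y-2)/5)
print("bore",atz(T,pt(216,253),.061),atz(S,ps(588,132),.061),tri(pt(216,253),ps(588,132)))
ct=[(141,201),(270,183),(288,312),(163,331)]
cs=[(522,181),(650,181),(658,87),(535,86)]
for p,q,c,f in((T,ct,pt,0),(S,cs,ps,0)):
    X=np.array([atz(p,c(*k),.061) for k in q]);print(X.round(4),X.mean(0),[np.linalg.norm(X[i]-X[i-1]).round(4) for i in range(4)])
bt_=[(40,82),(295,40),(365,437),(103,480)]
X=np.array([atz(T,pt(*k),.015) for k in bt_]);print(X.round(4),X.mean(0),[np.linalg.norm(X[i]-X[i-1]).round(4) for i in range(4)])
d=X[1]-X[2]+X[0]-X[3];print(np.degrees(np.arctan2(d[1],d[0])))
```

```text
[ 23  22 150] [131  57  20] [  8  16 192] [163  75  28]
r (array([233.73913043, 178.84782609]), np.int32(46)) (array([415.74509804, 288.83333333]), np.int32(102)) [0.57630841 0.17097209 0.1       ] [0.57862036 0.17188146 0.1       ] (array([0.57688619, 0.17177869, 0.09766009]), np.float64(0.00048533116777521444))
b (array([227.59756098, 146.62195122]), np.int32(82)) (array([422.52380952, 321.33333333]), np.int32(126)) [0.64002913 0.18544834 0.1       ] [0.64198948 0.18620079 0.1       ] (array([0.64067037, 0.18616702, 0.09796834]), np.float64(0.00040330092530923894))
bore [ 0.4872587  -0.12853891  0.061     ] [ 0.48782875 -0.12792965  0.061     ] (array([ 0.48730332, -0.12837698,  0.06036393]), np.float64(0.00033285014343196556))
[[ 0.5075 -0.0991  0.061 ]
 [ 0.5154 -0.1496  0.061 ]
 [ 0.4644 -0.1566  0.061 ]
 [ 0.4561 -0.108   0.061 ]] [ 0.4858517  -0.12833148  0.061     ] [np.float64(0.0521), np.float64(0.0511), np.float64(0.0515), np.float64(0.0493)]
[[ 0.5174 -0.1462  0.061 ]
 [ 0.5081 -0.0975  0.061 ]
 [ 0.459  -0.1068  0.061 ]
 [ 0.4677 -0.1555  0.061 ]] [ 0.48804563 -0.1265093   0.061     ] [np.float64(0.0505), np.float64(0.0496), np.float64(0.05), np.float64(0.0495)]
[[ 0.5648 -0.0608  0.015 ]
 [ 0.584  -0.1659  0.015 ]
 [ 0.4199 -0.194   0.015 ]
 [ 0.4005 -0.0881  0.015 ]] [ 0.49232484 -0.1271971   0.015     ] [np.float64(0.1665), np.float64(0.1069), np.float64(0.1665), np.float64(0.1077)]
9.582373684652252
```

```bash
cat >> h.py <<'E'
from scipy.spatial.transform import Rotation as Ro
def Rd(psi_deg,tilt=0):  # tool down, x at yaw psi; tilt: handle leans toward +x of tool (deg)
    a=np.radians(psi_deg);x=np.array([np.cos(a),np.sin(a),0]);y=np.array([0,0,-1.]);R=np.c_[x,y,np.cross(x,y)]
    # lean up-axis (-y) toward +x: rotate about world axis up x xdir
    ax=np.cross([0,0,1.],x);return Ro.from_rotvec(ax*np.radians(tilt)).as_matrix()@R
def row(p0,R0,p,R):
    return np.r_[R0.T@(np.array(p)-p0)*1e3,np.degrees(Ro.from_matrix(R0.T@R).as_rotvec())].round(2)
E
python3 - <<'E'
from h import *
from plant import bot
s=bot.get_state();p=np.array([.142,.609,.201]);R=s["tcp_rot"]
for q in([.2,.45,.25],[.35,.3,.25],[.514,.1575,.2]): print(row(p,R,q,Rd(102.6)))
E
```

```text
[-1.4169e+02 -4.9010e+01 -9.2550e+01  0.0000e+00 -2.5710e+01  1.0000e-02]
[-2.5376e+02 -4.9020e+01 -2.7267e+02  0.0000e+00 -2.5710e+01  1.0000e-02]
[-3.5535e+02  9.6000e-01 -4.6472e+02  0.0000e+00 -2.5710e+01  1.0000e-02]
```

Emit:
servo_tool --pt "-142 -49 -93 0 -26 0 100" --pt "-142 -49 -93 0 -26 0 100" --pt "-142 -49 -93 0 -26 0 100" --pt "-142 -49 -93 0 -26 0 100" --pt "-254 -49 -273 0 -26 0 65" --pt "-254 -49 -273 0 -26 0 65" --pt "-254 -49 -273 0 -26 0 65" --pt "-254 -49 -273 0 -26 0 65" --pt "-254 -49 -273 0 -26 0 65" --pt "-355 1 -465 0 -26 0 65" --pt "-355 1 -465 0 -26 0 65" --pt "-355 1 -465 0 -26 0 65"

```text
time: 1.8
position: [0.4347, 0.2263, 0.2235]
tcp_rot: [[-0.223, 0.001, -0.975], [0.975, 0.001, -0.223], [0.0, -1.0, -0.001]]
wrist_force: [0.1, 1.9, 0.3]
grip_width: 0.646
```

Emit:
servo_tool --pt "0 0 0 0 0 0 65"

```text
time: 1.88
position: [0.4372, 0.224, 0.222]
tcp_rot: [[-0.219, -0.0, -0.976], [0.976, -0.001, -0.219], [-0.001, -1.0, 0.0]]
wrist_force: [-0.7, 0.6, -0.1]
grip_width: 0.648
```

Run:
```python
from h import *
from plant import bot
s=bot.get_state();p=s["position"];R=s["tcp_rot"];print(s["time"],p,R.round(3),s["qpos"].round(3),s["grip_width"],s["wrist_force"])
print(row(p,R,[.514,.1575,.2],Rd(102.6)))
```

```text
1.8833 [0.43724062 0.22404733 0.22199883] [[-0.219 -0.    -0.976]
 [ 0.976 -0.001 -0.219]
 [-0.001 -1.     0.   ]] [ 3.400e-01  2.780e-01  1.850e+00 -1.000e-03  1.015e+00 -1.451e+00] 0.6478939003882986 [-0.68061261  0.57754552 -0.06723769]
[-8.170e+01  2.205e+01 -6.036e+01 -2.000e-02  3.000e-02 -6.000e-02]
```

Emit:
servo_tool --pt "-82 22 -60 0 0 0 65" --pt "-82 22 -60 0 0 0 65" --pt "-82 22 -60 0 0 0 65" --pt "-82 72 -60 0 0 0 65" --pt "-82 72 -60 0 0 0 65" --pt "-82 72 -60 0 0 0 65"

```text
time: 2.38
position: [0.5085, 0.1613, 0.1493]
tcp_rot: [[-0.223, -0.006, -0.975], [0.975, -0.001, -0.223], [0.0, -1.0, 0.006]]
wrist_force: [-0.3, 0.3, 0.2]
grip_width: 0.651
```

Run:
```python
from h import *
from plant import bot
import cv2
s=bot.get_state();p=s["position"];R=s["tcp_rot"];print(s["time"],p,R.round(3),s["grip_width"],s["wrist_force"])
c=bot.read_camera("wrist");H=c["hand_eye"];K=c["camera_matrix"];print(K,H)
im=c["color"][:,:,::-1].copy()
def pw(X):
    t=R.T@(np.array(X)-p);q=np.linalg.inv(H)@np.r_[t,1];return K[0,0]*q[0]/-q[2]+K[0,2],K[1,1]*-q[1]/-q[2]+K[1,2]
for X in([.514,.1575,.1],[.514,.1575,.05]):
    u=pw(X);print(u);cv2.drawMarker(im,(int(u[0]),int(u[1])),(255,255,0),0,12,1)
cv2.imwrite("pics/w1.png",im)
print([(r["score"],r["location"]) for r in bot.recognise("go_center","wrist")])
print(row(p,R,[.514,.1575,.0605],Rd(102.6)))
```

```text
2.3833 [0.50851206 0.16132152 0.14929502] [[-0.223 -0.006 -0.975]
 [ 0.975 -0.001 -0.223]
 [ 0.    -1.     0.006]] 0.6509445805124722 [-0.30950596  0.29455031  0.21220301]
[[352.84982224   0.         317.37758172]
 [  0.         352.84982224 240.03900384]
 [  0.           0.           1.        ]] [[ 9.99999961e-01 -1.17832496e-04 -2.52203644e-04  1.22596716e-03]
 [-2.03160233e-04  3.10454298e-01 -9.50588285e-01 -1.72566644e-01]
 [ 1.90307895e-04  9.50588299e-01  3.10454262e-01  7.95154694e-02]
 [ 0.00000000e+00  0.00000000e+00  0.00000000e+00  1.00000000e+00]]
(np.float64(308.06576822480116), np.float64(256.79504137930786))
(np.float64(309.5850985776773), np.float64(235.08237346168923))
[(0.86, [0.4186, 0.1961, 0.0942]), (0.74, [0.5062, 0.1512, 0.1022])]
[-4.980e+00  8.877e+01 -5.000e+00 -3.200e-01  2.700e-01  2.000e-02]
```

View pics/w1.png

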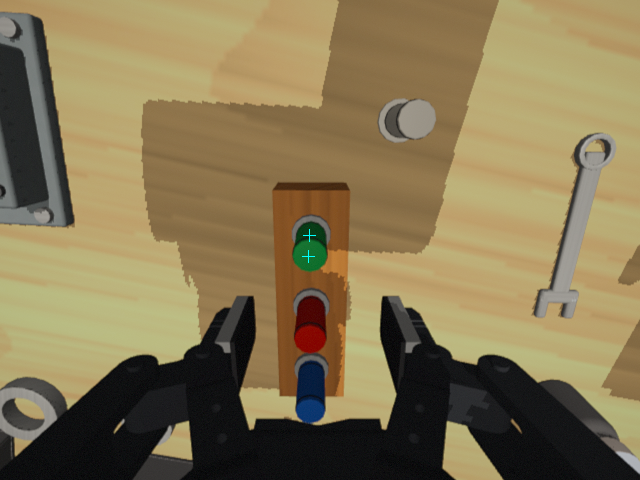

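Emit:
servo_tool --pt "0 30 0 0 0 0 65" --pt "0 60 0 0 0 0 65" --pt "0 80 0 0 0 0 65" --pt "0 89 0 0 0 0 65" --pt "0 89 0 0 0 0 65" --pt "0 89 0 0 0 0 65"

```text
time: 2.98
position: [0.5107, 0.162, 0.0638]
tcp_rot: [[-0.224, 0.001, -0.975], [0.975, 0.0, -0.224], [0.0, -1.0, -0.002]]
wrist_force: [0.3, 0.1, 0.5]
grip_width: 0.653
```

Run:
```python
from h import *
from plant import bot
import cv2
s=bot.get_state();p=s["position"];R=s["tcp_rot"];print(s["time"],p,R.round(3),s["grip_width"],s["wrist_force"])
c=bot.read_camera("wrist");cv2.imwrite("pics/w2.png",c["color"][:,:,::-1])
```

```text
2.9833 [0.51074853 0.16204659 0.06378349] [[-0.224  0.001 -0.975]
 [ 0.975  0.    -0.224]
 [ 0.    -1.    -0.002]] 0.6525258856751247 [0.30826253 0.10278437 0.5388231 ]
```

View pics/w2.png

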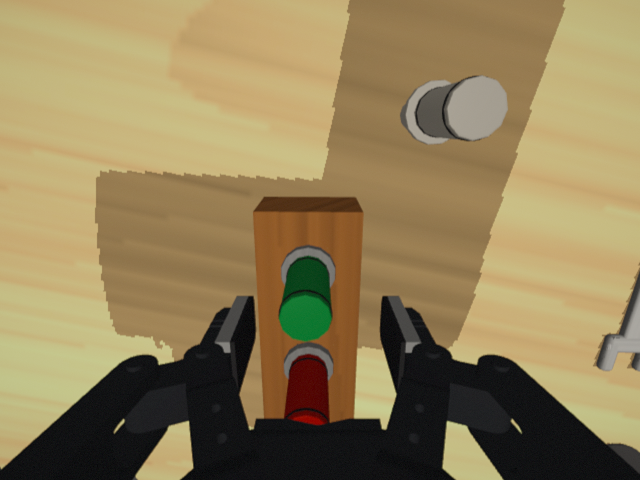

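```bash
cat >> h.py <<'E'
WK=np.array([[352.84982224,0,317.37758172],[0,352.84982224,240.03900384],[0,0,1]])
WH=np.array([[9.99999961e-01,-1.17832496e-04,-2.52203644e-04,1.22596716e-03],[-2.03160233e-04,3.10454298e-01,-9.50588285e-01,-1.72566644e-01],[1.90307895e-04,9.50588299e-01,3.10454262e-01,7.95154694e-02],[0,0,0,1]])
def wcam(p,R):
    M=np.eye(4);M[:3,:3]=R;M[:3,3]=p
    return dict(K=WK,V=np.linalg.inv(M@WH))
E
python3 - <<'E'
from h import *
from plant import bot
s=bot.get_state();p=s["position"];R=s["tcp_rot"];print(s["time"],p)
C=wcam(p,R)
print(atz(C,(305.5,316),.1), atz(C,(308,272),.05), proj(C,[[.514,.1575,.1],[.514,.1575,.05]]))
print(row(p,R,[.514,.1575,.0605],Rd(102.6)))
E
```

```text
3.0333 [0.51096205 0.16196872 0.0640967 ]
[0.51189502 0.15814484 0.1       ] [0.51262275 0.15814414 0.05      ] [[303.04646255 319.82633396]
 [306.38824996 273.9219528 ]]
[-5.03  3.6  -1.95  0.14  0.32 -0.  ]
```

Emit:
servo_tool --pt "-4.5 3 -1.5 0 0 0 65" --pt "-4.5 3 -1.5 0 0 0 65" --pt "-4.5 3 -1.5 0 0 0 65" --squeeze 60

```text
time: 3.28
position: [0.5131, 0.1573, 0.0601]
tcp_rot: [[-0.223, 0.001, -0.975], [0.975, 0.0, -0.223], [0.0, -1.0, -0.001]]
wrist_force: [-0.3, 0.2, -0.1]
grip_width: 0.653
```

Emit:
servo_tool --pt "0 0 0 0 0 0 10" --pt "0 0 0 0 0 0 10" --pt "0 0 0 0 0 0 10" --pt "0 0 0 0 0 0 10" --pt "0 0 0 0 0 0 10" --pt "0 0 0 0 0 0 10" --squeeze 60

```text
time: 3.78
position: [0.5129, 0.1574, 0.0598]
tcp_rot: [[-0.223, 0.001, -0.975], [0.975, 0.0, -0.223], [-0.0, -1.0, -0.001]]
wrist_force: [-0.0, -1.6, 5.1]
grip_width: 0.247
```

Run:
```python
from h import *
from plant import bot
import cv2
s=bot.get_state();p=s["position"];R=s["tcp_rot"];print(s["time"],p,R.round(3),s["grip_width"],s["wrist_force"],s["wrist_torque"])
c=bot.read_camera("wrist");cv2.imwrite("pics/w3.png",c["color"][:,:,::-1])
```

```text
3.7833 [0.51289867 0.15742275 0.05983608] [[-0.223  0.001 -0.975]
 [ 0.975  0.    -0.223]
 [-0.    -1.    -0.001]] 0.24661703546372102 [-0.03652705 -1.63002297  5.11696359] [-0.20066003  0.09059204 -0.05270467]
```

View pics/w3.png

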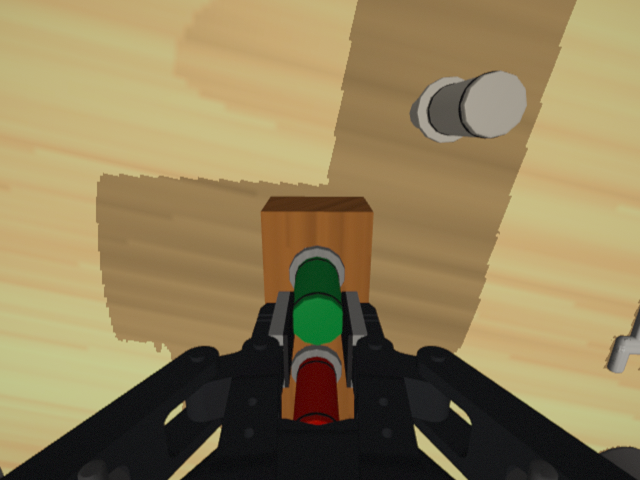

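Emit:
servo_tool --pt "0 -10 0 0 0 0 10" --pt "0 -25 0 0 0 0 10" --pt "0 -50 0 0 0 0 10" --pt "0 -80 0 0 0 0 10" --pt "0 -110 0 0 0 0 10" --pt "0 -120 0 0 0 0 10" --pt "0 -120 0 0 0 0 10"

```text
time: 4.42
position: [0.5134, 0.1577, 0.1819]
tcp_rot: [[-0.223, 0.004, -0.975], [0.975, 0.001, -0.223], [-0.0, -1.0, -0.005]]
wrist_force: [0.0, -0.4, -2.1]
grip_width: 0.247
```

Run:
```python
from h import *
from plant import bot
import cv2
s=bot.get_state();p=s["position"];R=s["tcp_rot"];print(s["time"],p,R.round(3),s["grip_width"],s["wrist_force"],s["wrist_torque"])
c=bot.read_camera("wrist");cv2.imwrite("pics/w4.png",c["color"][:,:,::-1])
for q in([.487,0,.19],[.487,-.128,.19]):print(row(p,R,q,Rd(9.7)))
```

```text
4.4167 [0.51342783 0.15767496 0.18191928] [[-0.223  0.004 -0.975]
 [ 0.975  0.001 -0.223]
 [-0.    -1.    -0.005]] 0.24657758367629923 [ 0.04522083 -0.43030974 -2.12857222] [ 0.01031052 -0.05499375 -0.02218414]
[-147.8    -8.34   60.92    0.2    93.2     0.21]
[-2.7257e+02 -8.4600e+00  8.9480e+01  2.0000e-01  9.3200e+01  2.1000e-01]
```

View pics/w4.png

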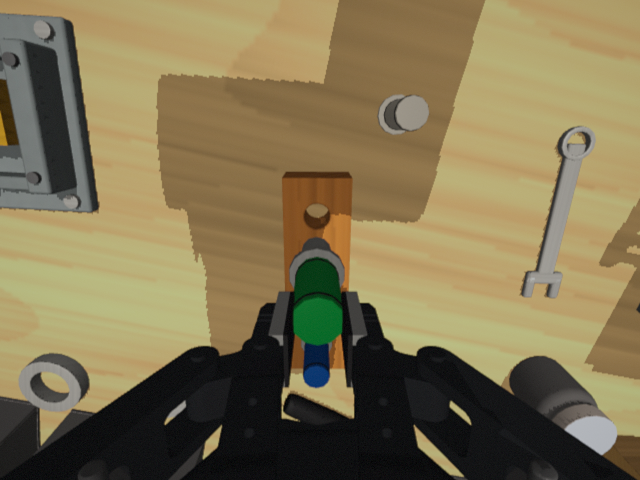

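Emit:
servo_tool --pt "-30 -8 10 0 7 0 10" --pt "-60 -8 18 0 14 0 10" --pt "-85 -8 28 0 21 0 10" --pt "-110 -8 36 0 28 0 10" --pt "-135 -8 44 0 35 0 10" --pt "-160 -8 52 0 42 0 10" --pt "-185 -8 60 0 49 0 10" --pt "-205 -8 67 0 56 0 10" --pt "-225 -8 74 0 63 0 10" --pt "-245 -8 80 0 70 0 10" --pt "-260 -8 85 0 77 0 10" --pt "-272 -8 89 0 84 0 10"

```text
time: 5.47
position: [0.4855, -0.1286, 0.1853]
tcp_rot: [[0.948, -0.003, -0.317], [0.317, 0.001, 0.948], [-0.003, -1.0, 0.002]]
wrist_force: [0.1, 0.8, -3.2]
grip_width: 0.246
```

Run:
```python
from h import *
from plant import bot
s=bot.get_state();p=s["position"];R=s["tcp_rot"];print(s["time"],p,s["qpos"])
print(row(p,R,[.487,-.128,.19],Rd(9.7)))
```

```text
5.4667 [ 0.4855157  -0.12857384  0.18527606] [-3.90478439e-01  3.38041740e-01  1.87143463e+00  2.85724318e-05
  9.35583080e-01 -7.13233605e-01]
[ 1.58 -4.73  0.08 -0.12  8.79 -0.16]
```

Emit:
servo_tool --pt "1.5 -4.5 0 0 7 0 10" --pt "1.5 -4.5 0 0 8.8 0 10" --pt "1.5 -4.5 0 0 8.8 0 10" --pt "1.5 -4.5 0 0 8.8 0 10" --pt "1.5 -4.5 0 0 8.8 0 10"

```text
time: 5.88
position: [0.4875, -0.1268, 0.1908]
tcp_rot: [[0.984, -0.002, -0.177], [0.177, 0.001, 0.984], [-0.002, -1.0, 0.001]]
wrist_force: [0.1, 1.0, -2.2]
grip_width: 0.248
```

Run:
```python
from h import *
from plant import bot
import cv2
s=bot.get_state();p=s["position"];R=s["tcp_rot"];print(s["time"],p,R.round(4),s["wrist_force"],s["wrist_torque"])
np.savez("st5.npz",p=p,R=R)
for n in("wrist","scene","top"):
    c=bot.read_camera(n);cv2.imwrite(f"pics/{n}5.png",c["color"][:,:,::-1])
a=cv2.imread("pics/wrist5.png")
cv2.imwrite("pics/w5c.png",cv2.resize(a[130:330,220:420],None,fx=3,fy=3,interpolation=cv2.INTER_CUBIC))
```

```text
5.8833 [ 0.4875176  -0.12680157  0.19080762] [[ 9.842e-01 -1.800e-03 -1.769e-01]
 [ 1.769e-01  8.000e-04  9.842e-01]
 [-1.600e-03 -1.000e+00  1.100e-03]] [ 0.14012181  0.95132732 -2.16272822] [-0.03195535  0.04218072 -0.00629301]
```

View pics/wrist5.png

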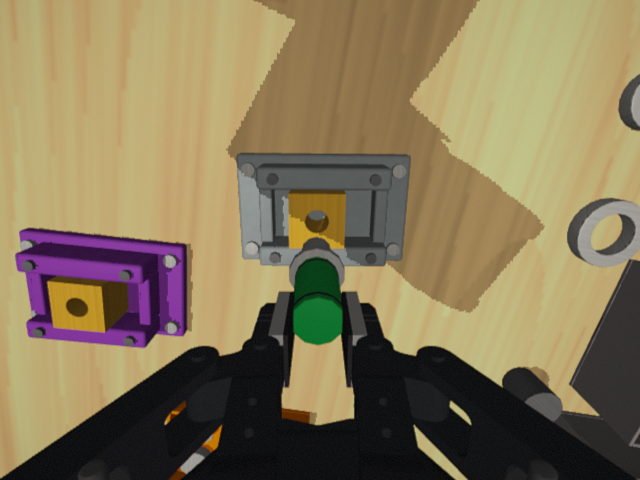

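View pics/w5c.png

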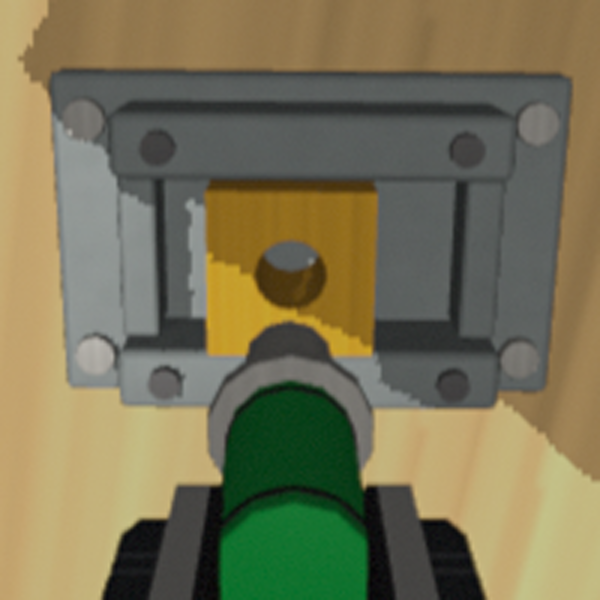

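View pics/scene5.png

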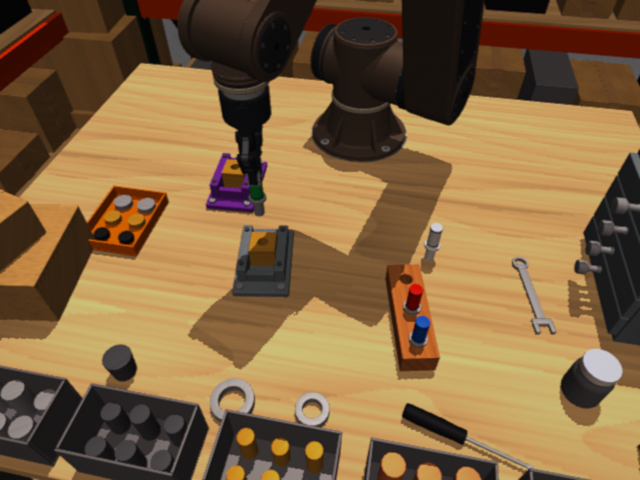

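Run:
```python
from h import *
d=np.load("st5.npz");p,R=d["p"],d["R"];C=wcam(p,R)
px=lambda x,y:((x+.5)/3-.5+220,(y+.5)/3-.5+130)
b=atz(C,px(291,274),.061);print("bore",b, "in tool",R.T@(b-p))
X=np.array([atz(C,px(*k),.061) for k in((207,187),(377,187),(373,355),(207,355))]);print(X,X.mean(0),[np.linalg.norm(X[i]-X[i-1]) for i in range(4)])
e=X[1]-X[0];print(np.degrees(np.arctan2(e[1],e[0])),R.T@(X.mean(0)-p))
B=np.array([atz(C,px(*k),.015) for k in((52,72),(571,78),(546,391),(71,387))]);print(B.mean(0),[np.linalg.norm(B[i]-B[i-1]) for i in range(4)]);e=B[1]-B[0];print(np.degrees(np.arctan2(e[1],e[0])))
tip=p+R@[0,.0518,0];print("tip pred",proj(C,tip),"collar",proj(C,p+R@[0,.0518-.042,0]),"top",proj(C,p+R@[0,.0518-.092,0]))
```

```text
bore [ 0.48821346 -0.12804622  0.061     ] in tool [ 0.00067303  0.12980511 -0.00149385]
[[ 0.45985901 -0.10686899  0.061     ]
 [ 0.50799792 -0.09819454  0.061     ]
 [ 0.51710915 -0.14858013  0.061     ]
 [ 0.46765962 -0.15750286  0.061     ]] [ 0.48815642 -0.12778663  0.061     ] [np.float64(0.05123122802009347), np.float64(0.04891421100194085), np.float64(0.05120275592141234), np.float64(0.05024810026318854)]
10.214860991184775 [ 0.00066282  0.12980543 -0.00122827]
[ 0.49440618 -0.1271469   0.015     ] [np.float64(0.10810588031407552), np.float64(0.16656539093621417), np.float64(0.10766153654900429), np.float64(0.16741583176501948)]
9.56084752504152
tip pred [[315.46972238 248.83295695]] collar [[315.10030453 273.83751756]] top [[314.40498758 320.90101229]]
```

Run:
```python
import cv2
a=cv2.imread("pics/wrist5.png")
cv2.imwrite("pics/w5d.png",cv2.resize(a[225:355,260:375],None,fx=6,fy=6,interpolation=cv2.INTER_CUBIC)[:, :])
```

```text
(no output)
```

View pics/w5d.png

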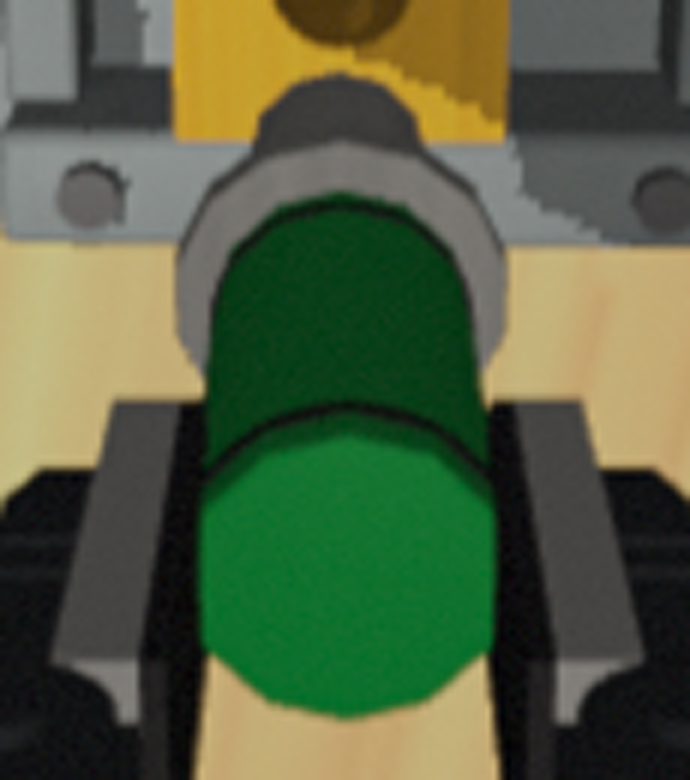

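Run:
```python
from h import *
from scipy.optimize import least_squares
d=np.load("st5.npz");p,R=d["p"],d["R"];C=wcam(p,R)
px=lambda x,y:np.array(((x+.5)/6-.5+260,(y+.5)/6-.5+225))
th=np.linspace(0,2*np.pi,72,endpoint=False)
def ring(o,t,h,r): # offset, tilt(2), height above tip
    # axis dir in tool
    a=np.array([t[0],-1,t[1]]);a/=np.linalg.norm(a)
    c=np.array([o[0],.0518,o[1]])+a*h
    P=c+r*np.c_[np.cos(th),0*th,np.sin(th)]
    return proj(C,p+P@R.T)
def f(v):
    o=v[:2];t=v[2:4]
    r=[]
    D=ring(o,t,.092,.012);m=px(347.5,576);r+=[(D[:,0].max()+D[:,0].min())/2-m[0],(D[:,1].max()+D[:,1].min())/2-m[1]]
    r+=[ (ring(o,t,.042,.016)[:,0].max()+ring(o,t,.042,.016)[:,0].min())/2-px(341,0)[0], ring(o,t,.042,.016)[:,1].min()-px(0,142)[1]]
    r+=[ (ring(o,t,.001,.01)[:,0].max()+ring(o,t,.001,.01)[:,0].min())/2-px(339,0)[0], ring(o,t,.0005,.0098)[:,1].min()-px(0,73)[1]]
    return r
print(np.round(f([0,0,0,0]),2))
s=least_squares(f,[0,0,0,0]);print(s.x, np.round(s.fun,2))
o=s.x
s2=least_squares(lambda v:f([v[0],v[1],0,0]),[0,0]);print(s2.x,np.round(s2.fun,2))
```

```text
Traceback (most recent call last):
numpy._core._exceptions._UFuncOutputCastingError: Cannot cast ufunc 'divide' output from dtype('float64') to dtype('int64') with casting rule 'same_kind'
```

```bash
cat > fit5.py <<'E'
from h import *
from scipy.optimize import least_squares
d=np.load("st5.npz");p,R=d["p"],d["R"];C=wcam(p,R)
px=lambda x,y:np.array(((x+.5)/6-.5+260,(y+.5)/6-.5+225))
th=np.linspace(0,2*np.pi,72,endpoint=False)
def ring(o,t,h,r):
    a=np.array([t[0],-1.,t[1]]);a/=np.linalg.norm(a)
    c=np.array([o[0],.0518,o[1]])+a*h
    P=c+r*np.c_[np.cos(th),0*th,np.sin(th)]
    return proj(C,p+P@R.T)
def f(v):
    o=v[:2];t=v[2:4]
    r=[]
    D=ring(o,t,.092,.012);m=px(347.5,576);r+=[(D[:,0].max()+D[:,0].min())/2-m[0],(D[:,1].max()+D[:,1].min())/2-m[1]]
    r+=[ (ring(o,t,.042,.016)[:,0].max()+ring(o,t,.042,.016)[:,0].min())/2-px(341,0)[0], ring(o,t,.042,.016)[:,1].min()-px(0,142)[1]]
    r+=[ (ring(o,t,.001,.01)[:,0].max()+ring(o,t,.001,.01)[:,0].min())/2-px(339,0)[0], ring(o,t,.0005,.0098)[:,1].min()-px(0,73)[1]]
    return r
print(np.round(f([0,0,0.,0]),2))
s=least_squares(f,[0,0,0.,0]);print(s.x, np.round(s.fun,2))
s2=least_squares(lambda v:f([v[0],v[1],0,0]),[0,0.]);print(s2.x,np.round(s2.fun,2))
E
python3 fit5.py
```

```text
[-3.1  -0.3  -1.32 -1.34 -0.62 -1.57]
[ 0.00036263 -0.00115698  0.01025865  0.01071593] [-0.03  0.05  0.1  -0.12 -0.06  0.08]
[ 0.00096682 -0.00055686] [-0.83  0.85  0.41 -0.38  0.82 -0.77]
```

```bash
cat >> h.py <<'E'
TT=np.array([0,.0518,-.0007]);B=np.array([.4882,-.1278,.061]);YAW=9.9
hx=np.array([np.cos(np.radians(YAW)),np.sin(np.radians(YAW)),0]);hy=np.array([-hx[1],hx[0],0])
def goal(off,offy,h,tilt):
    R=Rd(YAW,tilt);tip=B+off*1e-3*hx+offy*1e-3*hy+np.array([0,0,h*1e-3]);return tip-R@TT,R
def rep(goals=(),show=True):
    from plant import bot
    s=bot.get_state();p=s["position"];R=s["tcp_rot"];t=p+R@TT-B
    up=-R[:,1];F=s["wrist_force"]
    print("t%.2f tip hx %.2f hy %.2f h %.2f tiltx %.2f tilty %.2f | F hx %.1f hy %.1f z %.1f  M %s g %.3f"%(s["time"],t@hx*1e3,t@hy*1e3,t[2]*1e3,np.degrees(np.arcsin(up@hx)),np.degrees(np.arcsin(up@hy)),F@hx,F@hy,F[2],s["wrist_torque"].round(2),s["grip_width"]))
    for g in goals: print(g,row(p,R,*goal(*g)))
E
python3 -c "
from h import *
rep([(-3.4,0,15,15),(-3.4,0,8,15)])"
```

```text
t6.03 tip hx -0.25 hy 0.31 h 78.68 tiltx 0.03 tilty -0.03 | F hx -0.8 hy 0.6 z -2.4  M [ 0.01 -0.05 -0.  ] g 0.243
(-3.4, 0, 15, 15) [ 1.026e+01  6.544e+01 -3.600e-01  1.000e-02  2.500e-01  1.497e+01]
(-3.4, 0, 8, 15) [ 1.027e+01  7.244e+01 -3.600e-01  1.000e-02  2.500e-01  1.497e+01]
```

Emit:
servo_tool --pt "5 15 0 0 0 7 10" --pt "10 30 -0.4 0 0 15 10" --pt "10.3 45 -0.4 0 0 15 10" --pt "10.3 58 -0.4 0 0 15 10" --pt "10.3 65.5 -0.4 0 0 15 10" --pt "10.3 65.5 -0.4 0 0 15 10" --pt "10.3 65.5 -0.4 0 0 15 10" --pt "10.3 65.5 -0.4 0 0 15 10"

```text
time: 6.7
position: [0.4983, -0.1259, 0.1272]
tcp_rot: [[0.951, -0.253, -0.175], [0.169, -0.045, 0.985], [-0.257, -0.966, -0.0]]
wrist_force: [-0.5, -0.3, -2.3]
grip_width: 0.246
```

Run:
```python
from h import *
from plant import bot
import cv2
rep()
for n in("wrist","scene"):
    c=bot.read_camera(n);cv2.imwrite(f"pics/{n}6.png",c["color"][:,:,::-1])
a=cv2.imread("pics/wrist6.png")[130:355,220:420];b=cv2.imread("pics/scene6.png")[190:300,215:315]
cv2.imwrite("pics/c6.png",np.hstack([cv2.resize(a,(500,562)),cv2.resize(b,(300,330)) if 0 else cv2.copyMakeBorder(cv2.resize(b,(300,330),interpolation=cv2.INTER_CUBIC),0,232,0,0,0)]))
rep([(-3.4,0,5,15)])
```

```text
t6.70 tip hx -3.03 hy -0.60 h 16.19 tiltx 14.91 tilty 0.07 | F hx -0.5 hy -0.2 z -2.3  M [ 0.07 -0.27  0.01] g 0.246
t6.80 tip hx -2.95 hy -0.63 h 16.28 tiltx 14.90 tilty 0.08 | F hx -0.3 hy -0.6 z -2.1  M [ 0.05 -0.28  0.04] g 0.244
(-3.4, 0, 5, 15) [ 2.56 11.01  0.57  0.08  0.16  0.1 ]
```

View pics/c6.png

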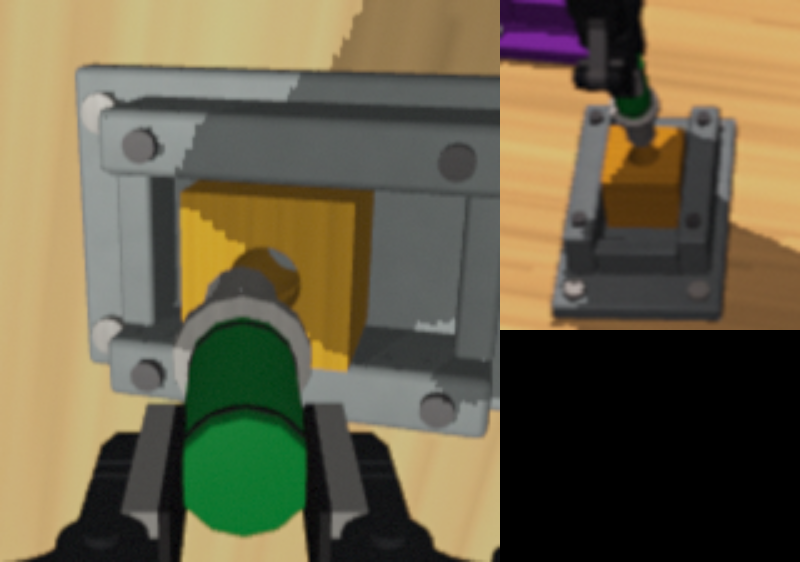

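```bash
python3 - <<'E'
from h import *
from plant import bot
s=bot.get_state();p=s["position"];R=s["tcp_rot"];C=wcam(p,R)
th=np.linspace(0,2*np.pi,72,endpoint=False)
q=proj(C,B+.0105*np.c_[np.cos(th),np.sin(th),0*th]);print("bore pred L,R,top",(q[:,0].min()-220)*2.5,(q[:,0].max()-220)*2.5,(q[:,1].min()-130)*2.5)
def ring(h,r):
    c=TT+np.array([0,-h,0]);return (proj(C,p+(c+r*np.c_[np.cos(th),0*th,np.sin(th)])@R.T)-[220,130])*2.5
for h,r in((.0005,.0098),(.042,.016),(.092,.012)):
    q=ring(h,r);print(h,q.min(0),q.max(0))
E
python3 - <<'E'
import cv2
a=cv2.imread("pics/wrist6.png")
cv2.imwrite("pics/c6b.png",cv2.resize(a[220:350,280:360],None,fx=6,fy=6,interpolation=cv2.INTER_CUBIC)[:600])
E
```

```text
bore pred L,R,top 228.2132365397547 299.61048807722506 244.41712681598426
0.0005 [202.30118115 265.45780072] [275.03608702 333.968542  ]
0.042 [166.5650044  295.29565773] [308.9449159  426.34464486]
0.092 [165.79224376 417.61942473] [306.24974379 541.04069639]
```

View pics/c6b.png

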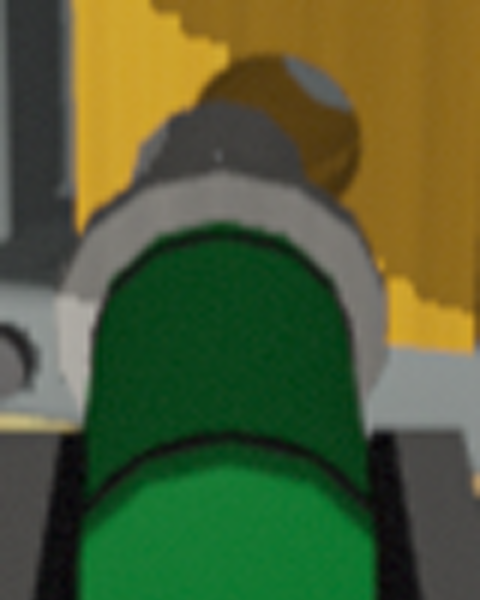

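Emit:
servo_tool --pt "1.6 6 0 0 0 0 10" --pt "2.6 10 0 0 0 0 10" --pt "3.1 11.9 0 0 0 0 10" --pt "3.1 11.9 0 0 0 0 10" --pt "3.1 11.9 0 0 0 0 10"

```text
time: 7.22
position: [0.498, -0.1257, 0.1139]
tcp_rot: [[0.951, -0.255, -0.175], [0.169, -0.045, 0.985], [-0.259, -0.966, 0.0]]
wrist_force: [-0.5, 0.2, -2.7]
grip_width: 0.246
```

```bash
python3 -c "
from h import *
rep([(-3,-.4,1.5,15)])"
```

```text
t7.22 tip hx -3.35 hy -0.33 h 2.87 tiltx 15.01 tilty 0.03 | F hx -0.4 hy 0.3 z -2.7  M [ 0.08 -0.25 -0.05] g 0.246
(-3, -0.4, 1.5, 15) [ 0.68  1.24 -0.11  0.03  0.18 -0.01]
```

Emit:
servo_tool --pt "0.13 0.5 0 0 0 0 10" --pt "0.26 1 0 0 0 0 10" --pt "0.26 1 0 0 0 0 10"

```text
time: 7.47
position: [0.4981, -0.1257, 0.113]
tcp_rot: [[0.951, -0.255, -0.175], [0.169, -0.045, 0.985], [-0.259, -0.966, 0.0]]
wrist_force: [0.3, -0.8, -1.8]
grip_width: 0.245
```

```bash
python3 -c "
from h import *
rep()"
```

```text
t7.47 tip hx -3.29 hy -0.37 h 1.98 tiltx 15.00 tilty 0.05 | F hx 0.1 hy -0.8 z -1.8  M [ 0.03 -0.26 -0.  ] g 0.245
```

Emit:
servo_tool --pt "0.13 0.5 0 0 0 0 10" --pt "0.26 1 0 0 0 0 10" --pt "0.26 1 0 0 0 0 10"

```text
time: 7.72
position: [0.4981, -0.1257, 0.1119]
tcp_rot: [[0.951, -0.255, -0.175], [0.169, -0.045, 0.985], [-0.259, -0.966, 0.0]]
wrist_force: [-0.2, 0.4, -1.8]
grip_width: 0.247
```

```bash
python3 -c "
from h import *
rep()"
```

```text
t7.72 tip hx -3.32 hy -0.33 h 0.90 tiltx 15.00 tilty 0.04 | F hx -0.1 hy 0.4 z -1.8  M [ 0.01 -0.22  0.04] g 0.247
```

Emit:
servo_tool --pt "0.13 0.5 0 0 0 0 10" --pt "0.26 1 0 0 0 0 10" --pt "0.26 1 0 0 0 0 10"

```text
time: 7.97
position: [0.4981, -0.1257, 0.1109]
tcp_rot: [[0.951, -0.255, -0.175], [0.169, -0.045, 0.985], [-0.259, -0.966, 0.0]]
wrist_force: [-1.1, 0.4, -1.8]
grip_width: 0.242
```

```bash
python3 -c "
from h import *
rep()"
```

```text
t7.97 tip hx -3.33 hy -0.33 h -0.14 tiltx 15.00 tilty 0.04 | F hx -1.0 hy 0.6 z -1.8  M [ 0.06 -0.2   0.01] g 0.242
```

Emit:
servo_tool --pt "0.13 0.5 0 0 0 0 10" --pt "0.13 0.5 0 0 0 0 10" --pt "0.13 0.5 0 0 0 0 10"

```text
time: 8.22
position: [0.4981, -0.1257, 0.1105]
tcp_rot: [[0.951, -0.255, -0.175], [0.169, -0.045, 0.985], [-0.259, -0.966, 0.0]]
wrist_force: [0.2, 0.2, -3.3]
grip_width: 0.248
```

```bash
python3 -c "
from h import *
rep()"
```

```text
t8.22 tip hx -3.31 hy -0.33 h -0.58 tiltx 15.00 tilty 0.05 | F hx 0.2 hy 0.2 z -3.3  M [ 0.03 -0.26  0.02] g 0.248
```

Emit:
servo_tool --pt "0.97 -0.26 0 0 0 0 10" --pt "1.93 -0.52 0 0 0 0 10" --pt "1.93 -0.52 0 0 0 0 10"

```text
time: 8.47
position: [0.5003, -0.1253, 0.1105]
tcp_rot: [[0.951, -0.255, -0.175], [0.169, -0.045, 0.985], [-0.259, -0.966, -0.0]]
wrist_force: [-0.7, 0.3, -1.6]
grip_width: 0.244
```

```bash
python3 -c "
from h import *
rep()"
```

```text
t8.47 tip hx -1.07 hy -0.38 h -0.55 tiltx 14.98 tilty 0.05 | F hx -0.6 hy 0.5 z -1.6  M [ 0.03 -0.27 -0.07] g 0.244
```

Emit:
servo_tool --pt "0.5 -0.13 0 0 0 0 10" --pt "0.5 -0.13 0 0 0 0 10"

```text
time: 8.63
position: [0.5006, -0.1252, 0.1105]
tcp_rot: [[0.951, -0.255, -0.175], [0.169, -0.045, 0.985], [-0.259, -0.966, 0.0]]
wrist_force: [-0.2, -0.3, -1.7]
grip_width: 0.243
```

```bash
python3 -c "
from h import *
rep()"
```

```text
t8.63 tip hx -0.71 hy -0.32 h -0.59 tiltx 14.99 tilty 0.05 | F hx -0.2 hy -0.2 z -1.7  M [ 0.12 -0.22 -0.03] g 0.243
```

Emit:
servo_tool --pt "0.4 -0.1 0 0 0 0 10" --pt "0.4 -0.1 0 0 0 0 10" --pt "0.4 -0.1 0 0 0 0 10"

```text
time: 8.88
position: [0.5009, -0.1252, 0.1104]
tcp_rot: [[0.951, -0.255, -0.175], [0.169, -0.045, 0.985], [-0.259, -0.966, 0.0]]
wrist_force: [0.2, 0.2, -2.7]
grip_width: 0.246
```

```bash
python3 -c "
from h import *
rep()"
```

```text
t8.88 tip hx -0.39 hy -0.33 h -0.60 tiltx 15.00 tilty 0.04 | F hx 0.2 hy 0.1 z -2.7  M [ 0.06 -0.22 -0.02] g 0.246
```

Emit:
servo_tool --pt "0.4 -0.1 0 0 0 0 10" --pt "0.4 -0.1 0 0 0 0 10" --pt "0.4 -0.1 0 0 0 0 10"

```text
time: 9.13
position: [0.5013, -0.1251, 0.1105]
tcp_rot: [[0.951, -0.255, -0.175], [0.169, -0.045, 0.985], [-0.259, -0.966, 0.0]]
wrist_force: [-0.2, 0.5, -2.7]
grip_width: 0.243
```

```bash
python3 -c "
from h import *
rep()"
```

```text
t9.13 tip hx -0.00 hy -0.34 h -0.58 tiltx 15.00 tilty 0.05 | F hx -0.1 hy 0.6 z -2.7  M [ 0.03 -0.18  0.02] g 0.243
```

Emit:
servo_tool --pt "0.4 -0.1 0 0 0 0 10" --pt "0.4 -0.1 0 0 0 0 10" --pt "0.4 -0.1 0 0 0 0 10"

```text
time: 9.38
position: [0.5016, -0.125, 0.1104]
tcp_rot: [[0.951, -0.255, -0.175], [0.169, -0.045, 0.985], [-0.259, -0.966, 0.0]]
wrist_force: [-0.4, -0.2, -2.1]
grip_width: 0.243
```

Emit:
servo_tool --pt "0.4 -0.1 0 0 0 0 10" --pt "0.4 -0.1 0 0 0 0 10" --pt "0.4 -0.1 0 0 0 0 10"

```text
time: 9.63
position: [0.502, -0.1249, 0.1104]
tcp_rot: [[0.951, -0.255, -0.175], [0.169, -0.045, 0.985], [-0.259, -0.966, 0.0]]
wrist_force: [-1.8, -0.9, -2.5]
grip_width: 0.244
```

```bash
python3 -c "
from h import *
rep()"
```

```text
t9.63 tip hx 0.67 hy -0.30 h -0.63 tiltx 15.02 tilty 0.04 | F hx -1.9 hy -0.5 z -2.5  M [-0.05  0.2   0.04] g 0.244
```

Emit:
servo_tool --pt "-0.5 0.13 0 0 0 0 10" --pt "-0.5 0.13 0 0 0 0 10" --pt "-0.36 0.6 0 0 0 0 10" --pt "-0.36 0.6 0 0 0 0 10"

```text
time: 9.97
position: [0.5018, -0.1251, 0.1101]
tcp_rot: [[0.951, -0.255, -0.175], [0.169, -0.045, 0.985], [-0.259, -0.966, -0.0]]
wrist_force: [0.6, -1.1, -0.5]
grip_width: 0.245
```

```bash
python3 -c "
from h import *
rep()"
```

```text
t9.97 tip hx 0.44 hy -0.37 h -0.99 tiltx 14.99 tilty 0.05 | F hx 0.4 hy -1.2 z -0.5  M [-0.01  0.06  0.01] g 0.245
```

Emit:
servo_tool --pt "0.13 0.5 0 0 0 0 10" --pt "0.13 0.5 0 0 0 0 10" --pt "0.13 0.5 0 0 0 0 10"

```text
time: 10.22
position: [0.5015, -0.125, 0.1093]
tcp_rot: [[0.951, -0.255, -0.175], [0.169, -0.045, 0.985], [-0.259, -0.966, 0.0]]
wrist_force: [-1.7, -0.6, -1.6]
grip_width: 0.247
```

```bash
python3 -c "
from h import *
rep()"
```

```text
t10.22 tip hx 0.13 hy -0.26 h -1.71 tiltx 15.02 tilty 0.04 | F hx -1.8 hy -0.3 z -1.6  M [-0.06  0.24  0.02] g 0.247
```

```bash
python3 -c "
from h import *
rep([(-.05,-.3,-2,11)])"
```

```text
t10.22 tip hx 0.13 hy -0.26 h -1.71 tiltx 15.02 tilty 0.04 | F hx -1.8 hy -0.3 z -1.6  M [-0.06  0.24  0.02] g 0.247
(-0.05, -0.3, -2, 11) [-3.73  0.46 -0.06  0.03  0.19 -4.02]
```

Emit:
servo_tool --pt "-0.9 0.1 0 0 0 -1 10" --pt "-1.9 0.25 0 0 0 -2 10" --pt "-2.8 0.4 0 0 0 -3 10" --pt "-3.7 0.5 0 0 0 -4 10" --pt "-3.7 0.5 0 0 0 -4 10"

```text
time: 10.63
position: [0.4977, -0.1258, 0.1102]
tcp_rot: [[0.967, -0.186, -0.175], [0.172, -0.033, 0.985], [-0.189, -0.982, -0.0]]
wrist_force: [-0.3, 0.0, -2.7]
grip_width: 0.24
```

```bash
python3 -c "
from h import *
rep([(.15,-.3,-2.2,7)])"
```

```text
t10.63 tip hx -0.11 hy -0.36 h -1.69 tiltx 10.88 tilty 0.03 | F hx -0.2 hy 0.1 z -2.7  M [ 0.07 -0.14 -0.05] g 0.240
(0.15, -0.3, -2.2, 7) [-3.15  0.57  0.03  0.03  0.17 -3.88]
```

Emit:
servo_tool --pt "-0.8 0.1 0 0 0 -1 10" --pt "-1.6 0.3 0 0 0 -2 10" --pt "-2.4 0.4 0 0 0 -3 10" --pt "-3.15 0.55 0 0 0 -3.9 10" --pt "-3.15 0.55 0 0 0 -3.9 10"

```text
time: 11.05
position: [0.4945, -0.1263, 0.1101]
tcp_rot: [[0.977, -0.12, -0.175], [0.174, -0.021, 0.985], [-0.122, -0.993, 0.0]]
wrist_force: [-0.7, 0.2, -3.0]
grip_width: 0.246
```

```bash
python3 -c "
from h import *
rep([(.3,-.3,-2.5,3.5)])"
```

```text
t11.05 tip hx 0.14 hy -0.32 h -2.33 tiltx 7.01 tilty 0.02 | F hx -0.7 hy 0.3 z -3.0  M [-0.06 -0.02 -0.03] g 0.246
(0.3, -0.3, -2.5, 3.5) [-2.99  0.25  0.01  0.01  0.17 -3.51]
```

Emit:
servo_tool --pt "-0.9 0.1 0 0 0 -1 10" --pt "-1.7 0.15 0 0 0 -2 10" --pt "-2.6 0.2 0 0 0 -3 10" --pt "-3 0.25 0 0 0 -3.5 10" --pt "-3 0.25 0 0 0 -3.5 10"

```text
time: 11.47
position: [0.4917, -0.1268, 0.1102]
tcp_rot: [[0.983, -0.061, -0.175], [0.175, -0.011, 0.985], [-0.062, -0.998, 0.0]]
wrist_force: [1.1, 0.1, -2.5]
grip_width: 0.241
```

```bash
python3 -c "
from h import *
rep([(.5,-.3,-2.5,0)])"
```

```text
t11.47 tip hx 0.45 hy -0.37 h -2.49 tiltx 3.53 tilty 0.01 | F hx 1.2 hy -0.1 z -2.5  M [-0.04 -0.04  0.08] g 0.241
(0.5, -0.3, -2.5, 0) [-3.14  0.11  0.07  0.    0.17 -3.53]
```

Emit:
servo_tool --pt "-0.9 0.05 0 0 0 -1 10" --pt "-1.8 0.1 0 0 0 -2 10" --pt "-2.7 0.1 0 0 0 -3 10" --pt "-3.2 0.1 0 0 0 -3.5 10" --pt "-3.2 0.1 0 0 0 -3.5 10" --pt "-3.2 0.1 0 0 0 -3.5 10"

```text
time: 11.97
position: [0.4888, -0.1275, 0.1103]
tcp_rot: [[0.985, -0.001, -0.175], [0.175, -0.0, 0.985], [-0.001, -1.0, -0.0]]
wrist_force: [0.2, -0.3, -1.4]
grip_width: 0.244
```

```bash
python3 -c "
from h import *
rep([(.5,-.3,-2.5,0)])"
```

```text
t11.97 tip hx 0.60 hy -0.49 h -2.47 tiltx 0.08 tilty 0.01 | F hx 0.2 hy -0.4 z -1.4  M [ 0.02 -0.02 -0.04] g 0.244
(0.5, -0.3, -2.5, 0) [-0.16  0.03  0.18  0.01  0.17 -0.08]
```

Emit:
servo_tool --pt "0 0.7 0 0 0 0 10" --pt "0 1.4 0 0 0 0 10" --pt "0 2 0 0 0 0 10" --pt "0 2 0 0 0 0 10"

```text
time: 12.3
position: [0.4887, -0.1273, 0.1079]
tcp_rot: [[0.985, -0.002, -0.175], [0.175, -0.0, 0.985], [-0.002, -1.0, 0.0]]
wrist_force: [-1.0, 0.9, -2.6]
grip_width: 0.244
```

```bash
python3 -c "
from h import *
rep()"
```

```text
t12.30 tip hx 0.44 hy -0.23 h -4.86 tiltx 0.13 tilty -0.02 | F hx -0.8 hy 1.1 z -2.6  M [-0.05  0.22 -0.03] g 0.244
```

Emit:
servo_tool --pt "0 0 0.3 0 0 0 10" --pt "0 0 0.3 0 0 0 10" --pt "0 0 0.3 0 0 0 10"

```text
time: 12.55
position: [0.4886, -0.127, 0.1081]
tcp_rot: [[0.985, -0.002, -0.175], [0.175, -0.0, 0.985], [-0.002, -1.0, 0.0]]
wrist_force: [-1.9, -1.6, -2.8]
grip_width: 0.242
```

```bash
python3 -c "
from h import *
rep()"
```

```text
t12.55 tip hx 0.47 hy 0.03 h -4.70 tiltx 0.11 tilty -0.01 | F hx -2.2 hy -1.2 z -2.8  M [-0.09  0.26 -0.02] g 0.242
```

Emit:
servo_tool --pt "-0.4 0 -0.15 0 0 0 10" --pt "-0.4 0 -0.15 0 0 0 10" --pt "-0.4 0 -0.15 0 0 0 10"

```text
time: 12.8
position: [0.4885, -0.1273, 0.1083]
tcp_rot: [[0.985, -0.001, -0.175], [0.175, -0.0, 0.985], [-0.001, -1.0, -0.0]]
wrist_force: [-0.5, -0.2, -2.7]
grip_width: 0.247
```

```bash
python3 -c "
from h import *
rep()"
```

```text
t12.80 tip hx 0.29 hy -0.25 h -4.54 tiltx 0.08 tilty 0.00 | F hx -0.6 hy -0.1 z -2.7  M [ 0.01  0.05 -0.  ] g 0.247
```

Emit:
servo_tool --pt "-0.3 0 0 0 0 0 10" --pt "-0.3 0 0 0 0 0 10" --pt "-0.3 0 0 0 0 0 10"

```text
time: 13.05
position: [0.4881, -0.1273, 0.1082]
tcp_rot: [[0.985, -0.001, -0.175], [0.175, -0.0, 0.985], [-0.002, -1.0, -0.0]]
wrist_force: [0.3, 0.6, -1.7]
grip_width: 0.243
```

```bash
python3 -c "
from h import *
rep()"
```

```text
t13.05 tip hx -0.10 hy -0.22 h -4.57 tiltx 0.09 tilty 0.00 | F hx 0.4 hy 0.5 z -1.7  M [-0.01  0.01  0.  ] g 0.243
```

Emit:
servo_tool --pt "-0.4 0 0 0 0 0 10" --pt "-0.4 0 0 0 0 0 10" --pt "-0.4 0 0 0 0 0 10"

```text
time: 13.3
position: [0.4876, -0.1274, 0.1082]
tcp_rot: [[0.985, -0.002, -0.175], [0.175, -0.0, 0.985], [-0.002, -1.0, 0.0]]
wrist_force: [-1.1, -0.1, -3.5]
grip_width: 0.243
```

```bash
python3 -c "
from h import *
rep()"
```

```text
t13.30 tip hx -0.56 hy -0.19 h -4.60 tiltx 0.10 tilty -0.00 | F hx -1.1 hy 0.1 z -3.5  M [-0.02  0.01 -0.  ] g 0.243
```

Emit:
servo_tool --pt "-0.2 0 0 0 0 0 10" --pt "-0.2 0 0 0 0 0 10" --pt "-0.2 0 0 0 0 0 10"

```text
time: 13.55
position: [0.4875, -0.1274, 0.1082]
tcp_rot: [[0.985, -0.002, -0.175], [0.175, -0.0, 0.985], [-0.002, -1.0, 0.0]]
wrist_force: [-0.3, -0.2, -2.0]
grip_width: 0.244
```

```bash
python3 -c "
from h import *
rep()"
```

```text
t13.55 tip hx -0.72 hy -0.20 h -4.60 tiltx 0.09 tilty -0.00 | F hx -0.3 hy -0.1 z -2.0  M [ 0.03 -0.09  0.04] g 0.244
```

Emit:
servo_tool --pt "0.5 0 0 0 0 0 10" --pt "0.5 0 -0.4 0 0 0 10" --pt "0.5 0 -0.4 0 0 0 10" --pt "0.5 0 -0.4 0 0 0 10"

```text
time: 13.88
position: [0.488, -0.1277, 0.1082]
tcp_rot: [[0.985, -0.002, -0.175], [0.175, -0.0, 0.985], [-0.002, -1.0, 0.0]]
wrist_force: [-1.3, 0.3, -1.8]
grip_width: 0.244
```

```bash
python3 -c "
from h import *
rep()"
```

```text
t13.88 tip hx -0.25 hy -0.59 h -4.62 tiltx 0.10 tilty -0.01 | F hx -1.2 hy 0.5 z -1.8  M [ 0.06  0.02 -0.  ] g 0.244
```

Emit:
servo_tool --pt "0 0 -0.3 0 0 0 10" --pt "0 0 -0.3 0 0 0 10" --pt "0 0 -0.3 0 0 0 10"

```text
time: 14.13
position: [0.4881, -0.128, 0.1082]
tcp_rot: [[0.985, -0.002, -0.175], [0.175, -0.0, 0.985], [-0.002, -1.0, 0.0]]
wrist_force: [0.3, 0.8, -2.9]
grip_width: 0.243
```

```bash
python3 -c "
from h import *
rep()"
```

```text
t14.13 tip hx -0.25 hy -0.89 h -4.61 tiltx 0.10 tilty -0.00 | F hx 0.4 hy 0.8 z -2.9  M [ 0.02 -0.   -0.04] g 0.243
```

Emit:
servo_tool --pt "0 0 -0.3 0 0 0 10" --pt "0 0 -0.3 0 0 0 10" --pt "0 0 -0.3 0 0 0 10"

```text
time: 14.38
position: [0.4881, -0.1283, 0.1082]
tcp_rot: [[0.985, -0.002, -0.175], [0.175, -0.0, 0.985], [-0.002, -1.0, 0.0]]
wrist_force: [-0.2, 0.4, -2.7]
grip_width: 0.246
```

```bash
python3 -c "
from h import *
rep()"
```

```text
t14.38 tip hx -0.26 hy -1.21 h -4.62 tiltx 0.10 tilty -0.00 | F hx -0.1 hy 0.4 z -2.7  M [-0.02  0.02  0.03] g 0.246
```

Emit:
servo_tool --pt "0 0 -0.3 0 0 0 10" --pt "0 0 -0.3 0 0 0 10" --pt "0 0 -0.3 0 0 0 10"

```text
time: 14.63
position: [0.4882, -0.1286, 0.1082]
tcp_rot: [[0.985, -0.002, -0.175], [0.175, -0.0, 0.985], [-0.002, -1.0, 0.0]]
wrist_force: [-0.9, 0.3, -2.0]
grip_width: 0.243
```

```bash
python3 -c "
from h import *
rep()
from plant import bot
import cv2
c=bot.read_camera('wrist');a=c['color'][:,:,::-1]
cv2.imwrite('pics/w7.png',a);cv2.imwrite('pics/w7c.png',cv2.resize(a[200:350,240:400],None,fx=4,fy=4,interpolation=cv2.INTER_CUBIC))
"
```

```text
t14.63 tip hx -0.27 hy -1.46 h -4.62 tiltx 0.10 tilty -0.01 | F hx -0.8 hy 0.5 z -2.0  M [-0.01 -0.01  0.  ] g 0.243
```

View pics/w7c.png

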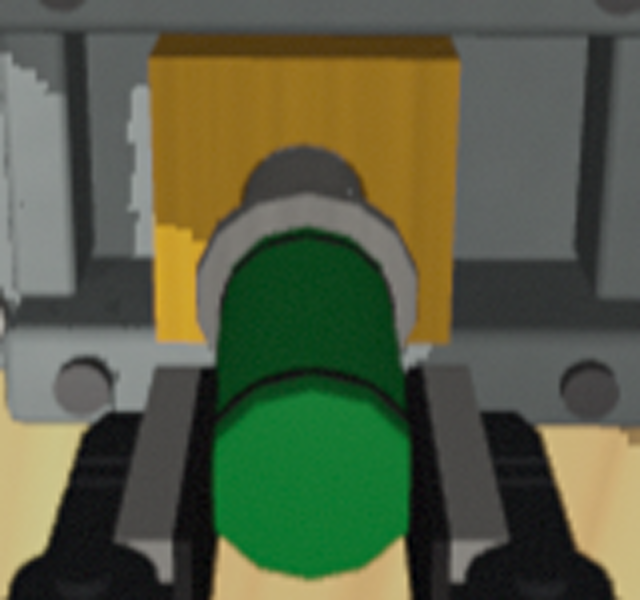

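Emit:
servo_tool --pt "0 0 -0.3 0 0 0 10" --pt "0 0 -0.3 0 0 0 10" --pt "0 0 -0.3 0 0 0 10"

```text
time: 14.93
position: [0.4882, -0.1289, 0.1082]
tcp_rot: [[0.985, -0.002, -0.175], [0.175, -0.0, 0.985], [-0.002, -1.0, 0.0]]
wrist_force: [-0.2, -0.7, -0.8]
grip_width: 0.249
```

```bash
python3 -c "
from h import *
rep()"
```

```text
t14.93 tip hx -0.25 hy -1.80 h -4.61 tiltx 0.10 tilty -0.00 | F hx -0.3 hy -0.6 z -0.8  M [ 0.02  0.01 -0.  ] g 0.249
```

Emit:
servo_tool --pt "0 0 0.9 0 0 0 10" --pt "0 0 1.5 0 0 0 10" --pt "0 0 1.5 0 0 0 10"

```text
time: 15.18
position: [0.4879, -0.1273, 0.1082]
tcp_rot: [[0.985, -0.002, -0.175], [0.175, -0.0, 0.985], [-0.002, -1.0, 0.0]]
wrist_force: [-0.5, -0.2, -2.6]
grip_width: 0.247
```

```bash
python3 -c "
from h import *
rep()"
```

```text
t15.18 tip hx -0.28 hy -0.15 h -4.63 tiltx 0.10 tilty -0.01 | F hx -0.5 hy -0.1 z -2.6  M [-0.   -0.01 -0.02] g 0.247
```

Emit:
servo_tool --pt "0 0 -0.35 0 0 0 10" --pt "0 1 -0.35 0 0 0 10" --pt "0 2 -0.35 0 0 0 10" --pt "0 3 -0.35 0 0 0 10" --pt "0 3 -0.35 0 0 0 10"

```text
time: 15.6
position: [0.4879, -0.1278, 0.1049]
tcp_rot: [[0.985, -0.002, -0.175], [0.175, -0.0, 0.985], [-0.002, -1.0, 0.0]]
wrist_force: [-0.2, -0.3, -3.0]
grip_width: 0.242
```

```bash
python3 -c "
from h import *
rep()"
```

```text
t15.60 tip hx -0.36 hy -0.60 h -7.86 tiltx 0.11 tilty -0.01 | F hx -0.2 hy -0.3 z -3.0  M [0.   0.   0.03] g 0.242
```

Emit:
servo_tool --pt "0 1 0 0 0 0 10" --pt "0 2 0 0 0 0 10" --pt "0 3 0 0 0 0 10" --pt "0 4 0 0 0 0 10" --pt "0 4 0 0 0 0 10"

```text
time: 16.02
position: [0.4879, -0.1277, 0.101]
tcp_rot: [[0.985, -0.002, -0.175], [0.175, -0.0, 0.985], [-0.002, -1.0, 0.0]]
wrist_force: [-0.9, 0.0, -2.4]
grip_width: 0.246
```

```bash
python3 -c "
from h import *
rep()"
```

```text
t16.02 tip hx -0.37 hy -0.58 h -11.83 tiltx 0.11 tilty -0.01 | F hx -0.9 hy 0.2 z -2.4  M [-0.03  0.01  0.01] g 0.246
```

Free so far; continue down in 5 mm steps.

Emit:
servo_tool --pt "0 1 0 0 0 0 10" --pt "0 2 0 0 0 0 10" --pt "0 3 0 0 0 0 10" --pt "0 4 0 0 0 0 10" --pt "0 5 0 0 0 0 10" --pt "0 5 0 0 0 0 10"

```text
time: 16.52
position: [0.4879, -0.1278, 0.096]
tcp_rot: [[0.985, -0.002, -0.175], [0.175, -0.0, 0.985], [-0.002, -1.0, 0.0]]
wrist_force: [0.0, -0.9, -2.7]
grip_width: 0.243
```

```bash
python3 -c "
from h import *
rep()"
```

```text
t16.52 tip hx -0.35 hy -0.61 h -16.81 tiltx 0.11 tilty -0.01 | F hx -0.1 hy -0.9 z -2.7  M [-0.01  0.01 -0.06] g 0.243
```

Emit:
servo_tool --pt "0 1 0 0 0 0 10" --pt "0 2 0 0 0 0 10" --pt "0 3 0 0 0 0 10" --pt "0 4 0 0 0 0 10" --pt "0 5 0 0 0 0 10" --pt "0 5 0 0 0 0 10"

```text
time: 17.02
position: [0.4879, -0.1277, 0.091]
tcp_rot: [[0.985, -0.002, -0.175], [0.175, -0.0, 0.985], [-0.002, -1.0, 0.0]]
wrist_force: [1.2, -0.5, -2.1]
grip_width: 0.246
```

```bash
python3 -c "
from h import *
rep()"
```

```text
t17.02 tip hx -0.41 hy -0.56 h -21.85 tiltx 0.12 tilty -0.02 | F hx 1.1 hy -0.7 z -2.1  M [ 0.   -0.03  0.02] g 0.246
```

Emit:
servo_tool --pt "0 1 0 0 0 0 10" --pt "0 2 0 0 0 0 10" --pt "0 3 0 0 0 0 10" --pt "0 4 0 0 0 0 10" --pt "0 5 0 0 0 0 10" --pt "0 5 0 0 0 0 10"

```text
time: 17.52
position: [0.4879, -0.1277, 0.086]
tcp_rot: [[0.985, -0.002, -0.175], [0.175, -0.0, 0.985], [-0.002, -1.0, 0.0]]
wrist_force: [-0.1, -0.1, -2.6]
grip_width: 0.243
```

```bash
python3 -c "
from h import *
rep()"
```

```text
t17.52 tip hx -0.38 hy -0.58 h -26.81 tiltx 0.11 tilty -0.01 | F hx -0.1 hy -0.1 z -2.6  M [0.08 0.09 0.03] g 0.243
```

Emit:
servo_tool --pt "0 1 0 0 0 0 10" --pt "0 2 0 0 0 0 10" --pt "0 3 0 0 0 0 10" --pt "0 4 0 0 0 0 10" --pt "0 5 0 0 0 0 10" --pt "0 5 0 0 0 0 10"

```text
time: 18.02
position: [0.4879, -0.1277, 0.081]
tcp_rot: [[0.985, -0.002, -0.175], [0.175, -0.0, 0.985], [-0.002, -1.0, 0.0]]
wrist_force: [0.3, 0.0, -1.3]
grip_width: 0.245
```

```bash
python3 -c "
from h import *
rep()"
```

```text
t18.02 tip hx -0.38 hy -0.59 h -31.83 tiltx 0.11 tilty -0.01 | F hx 0.3 hy -0.0 z -1.3  M [-0.04  0.    0.  ] g 0.245
```

Emit:
servo_tool --pt "0 1 0 0 0 0 10" --pt "0 2 0 0 0 0 10" --pt "0 3 0 0 0 0 10" --pt "0 3 0 0 0 0 10"

```text
time: 18.35
position: [0.4879, -0.1277, 0.078]
tcp_rot: [[0.985, -0.002, -0.175], [0.175, -0.0, 0.985], [-0.002, -1.0, 0.0]]
wrist_force: [-0.8, 0.3, -1.4]
grip_width: 0.246
```

```bash
python3 -c "
from h import *
rep()"
```

```text
t18.35 tip hx -0.40 hy -0.58 h -34.80 tiltx 0.11 tilty -0.01 | F hx -0.7 hy 0.5 z -1.4  M [ 0.03 -0.01 -0.04] g 0.246
```

Emit:
servo_tool --pt "0 0.3 0 0 0 0 10" --pt "0 0.6 0 0 0 0 10" --pt "0 0.6 0 0 0 0 10"

```text
time: 18.6
position: [0.488, -0.1278, 0.0776]
tcp_rot: [[0.985, -0.002, -0.175], [0.175, -0.0, 0.985], [-0.002, -1.0, 0.0]]
wrist_force: [0.0, 0.4, -2.9]
grip_width: 0.244
```

```bash
python3 -c "
from h import *
rep()"
```

```text
t18.60 tip hx -0.30 hy -0.63 h -35.24 tiltx 0.10 tilty -0.01 | F hx 0.1 hy 0.3 z -2.9  M [-0.01  0.01  0.  ] g 0.244
```

Emit:
servo_tool --pt "0 0.25 0 0 0 0 10" --pt "0 0.4 0 0 0 0 10" --pt "0 0.4 0 0 0 0 10"

```text
time: 18.85
position: [0.4879, -0.1278, 0.0772]
tcp_rot: [[0.985, -0.002, -0.175], [0.175, -0.0, 0.985], [-0.002, -1.0, 0.0]]
wrist_force: [-0.3, -0.2, -2.5]
grip_width: 0.243
```

```bash
python3 -c "
from h import *
rep()"
```

```text
t18.85 tip hx -0.33 hy -0.62 h -35.64 tiltx 0.10 tilty -0.01 | F hx -0.3 hy -0.1 z -2.5  M [ 0.   -0.03 -0.01] g 0.243
```

Emit:
servo_tool --pt "0 0.15 0 0 0 0 10" --pt "0 0.3 0 0 0 0 10" --pt "0 0.3 0 0 0 0 10"

```text
time: 19.1
position: [0.488, -0.1278, 0.077]
tcp_rot: [[0.985, -0.002, -0.175], [0.175, -0.0, 0.985], [-0.002, -1.0, -0.0]]
wrist_force: [-0.2, 0.3, 0.2]
grip_width: 0.244
```

```bash
python3 -c "
from h import *
rep()"
```

```text
t19.10 tip hx -0.28 hy -0.66 h -35.80 tiltx 0.09 tilty 0.00 | F hx -0.2 hy 0.4 z 0.2  M [0.02 0.13 0.03] g 0.244
```

Emit:
servo_tool --pt "0 0.1 0 0 0 0 10" --pt "0 0.2 0 0 0 0 10" --pt "0 0.2 0 0 0 0 10"

```text
time: 19.35
position: [0.488, -0.1278, 0.0769]
tcp_rot: [[0.985, -0.001, -0.175], [0.175, -0.0, 0.985], [-0.001, -1.0, -0.0]]
wrist_force: [-1.6, -0.4, 3.4]
grip_width: 0.242
```

```bash
python3 -c "
from h import *
rep()"
```

```text
t19.35 tip hx -0.23 hy -0.72 h -35.89 tiltx 0.08 tilty 0.01 | F hx -1.7 hy -0.1 z 3.4  M [-0.01  0.27 -0.03] g 0.242
```

Seated (5.6 N net contact). Open gently.

Emit:
servo_tool --pt "0 0 0 0 0 0 30" --pt "0 0 0 0 0 0 40" --pt "0 0 0 0 0 0 60" --pt "0 0 0 0 0 0 70" --pt "0 0 0 0 0 0 70" --squeeze 20

```text
time: 19.77
position: [0.488, -0.1278, 0.0766]
tcp_rot: [[0.985, -0.002, -0.175], [0.175, -0.0, 0.985], [-0.002, -1.0, 0.0]]
wrist_force: [-0.1, -0.1, -0.5]
grip_width: 0.701
```

```bash
python3 -c "
from h import *
rep()
from plant import bot
import cv2
c=bot.read_camera('wrist');a=c['color'][:,:,::-1]
cv2.imwrite('pics/w8.png',a)
"
```

```text
t19.77 tip hx -0.26 hy -0.64 h -36.16 tiltx 0.10 tilty -0.00 | F hx -0.1 hy -0.1 z -0.5  M [-0.03 -0.02 -0.01] g 0.701
```

View pics/w8.png

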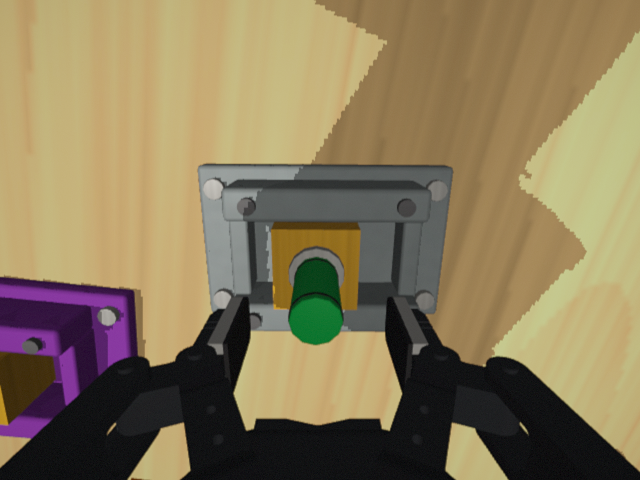

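The collar sits on the brass face, around (316,268), and the fingers are clear of the handle. Withdraw straight up and check from all cameras.

Emit:
servo_tool --pt "0 -15 0 0 0 0 70" --pt "0 -40 0 0 0 0 70" --pt "0 -75 0 0 0 0 70" --pt "0 -110 0 0 0 0 70" --pt "0 -130 0 0 0 0 70" --pt "0 -130 -60 0 0 0 70" --pt "0 -130 -120 0 0 0 70" --pt "0 -130 -120 0 0 0 70" --pt "0 -130 -120 0 0 0 70" --pt "0 -130 -120 0 0 0 70"

```text
time: 20.65
position: [0.5089, -0.2473, 0.2061]
tcp_rot: [[0.985, -0.002, -0.173], [0.173, 0.0, 0.985], [-0.002, -1.0, 0.001]]
wrist_force: [0.7, 1.9, 0.1]
grip_width: 0.698
```

Run:
```python
from h import *
from plant import bot
import cv2
rep()
I={}
for n in("wrist","scene","top"):
    c=bot.read_camera(n);I[n]=c["color"][:,:,::-1].copy();cv2.imwrite(f"pics/{n}9.png",I[n])
r=lambda a,w,h:cv2.resize(a,(w,h),interpolation=cv2.INTER_CUBIC)
cv2.imwrite("pics/c9.png",np.hstack([r(I["scene"][200:300,220:310],400,444),r(I["top"][170:280,340:430],364,444)]))
for n,c in(("scene",S),("top",T)):
    a=I[n].astype(int)[150:330] if n=="scene" else I[n].astype(int)[150:290]
    m=(a[...,1]>110)&(a[...,2]<90)&(a[...,0]<110);nn,l,st,ce=cv2.connectedComponentsWithStats(m.astype(np.uint8))
    k=1+np.argmax(st[1:,4]);u=ce[k]+[0,150];print(n,u,st[k,4],atz(c,u,.117))
    I[n+"u"]=u
print(tri(I["topu"],I["sceneu"]))
bot.get_state()
```

```text
t20.65 tip hx -0.22 hy -121.94 h 93.29 tiltx 0.13 tilty -0.03 | F hx 1.0 hy 1.7 z 0.1  M [0.01 0.02 0.05] g 0.698Traceback (most recent call last):
  File "<stdin>", line 13, in <module>
    return _wrapfunc(a, 'argmax', axis=axis, out=out, **kwds)
    return bound(*args, **kwds)
ValueError: attempt to get argmax of an empty sequence
```

View pics/c9.png

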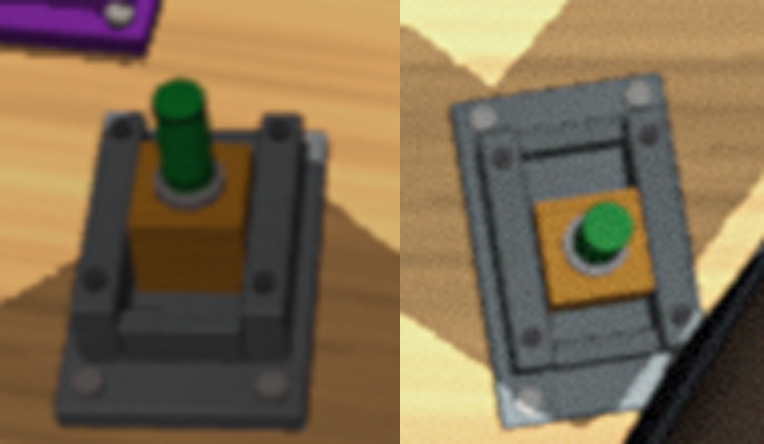

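View pics/scene9.png

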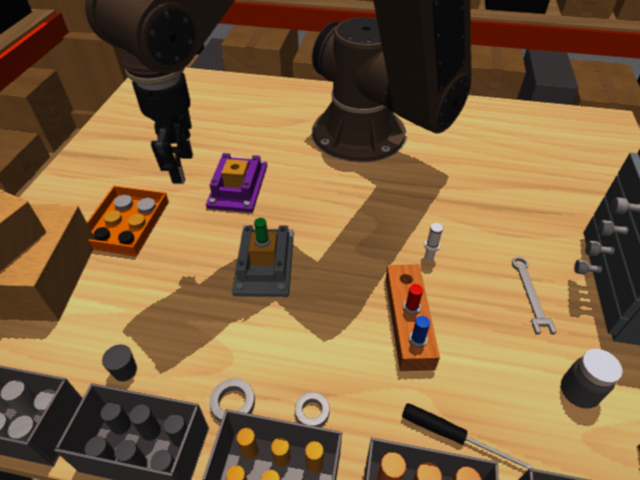

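Run:
```python
from h import *
a,b=(391.0,226.0),(260.0,221.9)
print(tri(a,b),atz(T,a,.117),atz(S,b,.117))
rep()
from plant import bot
bot.hand_in()
```

```text
(array([ 0.48691189, -0.12819971,  0.11389582]), np.float64(0.0006721067338678157)) [ 0.48651525 -0.12830876  0.117     ] [ 0.48976482 -0.12661522  0.117     ]
t20.80 tip hx 0.20 hy -119.64 h 93.78 tiltx 0.12 tilty -0.03 | F hx 0.0 hy -0.6 z 0.5  M [-0.03 -0.   -0.01] g 0.702
the job is handed in; nothing more can be done
```

The green gauge is in the bore of the grey housing's brass bush with its collar down, released, and the job is handed in. No verdict came back.

**What I did:**
- I took the green gauge from the end hole of the stand and carried it over the bush. I started it in the bore at 15°, edge-first, to about 1.7 mm tip depth.
- The right rim of the bore showed up as about 2 N of side force. I straightened the gauge there, then felt both walls along x and centred it between them.
- I slid it down about 31 mm with no noticeable resistance. The collar touched down 35.8–35.9 mm below the face, against 36 mm nominal, with about 5.6 N of contact. I then opened the fingers, withdrew upward and moved aside.

**Checks:**
- **Seating:** the pictures show the gauge upright with its collar on the brass. The handle top triangulates to (0.487, -0.128, 0.114) m, against (0.488, -0.128, 0.117) m expected; the 3 mm shortfall in height is much like what the same method gave in the stand.
- **Other gauges:** the last picture shows the red and blue gauges still in the stand.
- **Forces:** the wrist readings at the end of each move never showed more than about 6 N of contact. Peaks within a move were not sampled.
- **Time:** about 21 s.

**What failed or disagreed:**
- Feeling for the bore along y found no clear wall over 1.65 mm, although the play is only 1 mm. The gauge seems to pivot easily in the grip, so I centred y from the camera estimates and a faint +y touch.
- The first centre along x, from the tilted contact, was about 0.7 mm off. The wall-to-wall feel corrected it.
- The automatic colour check at the end did not find the handle, so I read the handle-top pixels by eye from the enlarged picture.

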